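Set out the fabric-printing stamps and close their box

TASK

Get the printing place ready: lift the loose lid off the stamp box and set it down flat on the free bench beside it, then stand every stamp that is in the box upright on its rubber foot, knob up, well within the ink pad of the colour of its knob, so that it stays without wobbling. When they all stand, put the lid back fully home on the empty box, and leave the jar, the mug, the brush and the sanding block where they are.

Things in the scene. Friction and masses are not known exactly. Their poses are not given: they have to be found in the camera images.
- box: fixed base of the stamp box: plywood plate 250 x 166 x 10 mm (x, y, z), origin centre of underside, z up. Two dark ribs 202 mm long (along x), 20 wide, 12 high, at y = -47 and +47 mm, fit inside the lid with 5 mm play. Low fences on them make 4 slots 56 mm apart; stamps lie across both ribs along y, knob to +y, centre line 36 mm above the bench; fingers can dip between the ribs to the plate
- lid_handle (a point): centre of the handle of the loose plywood lid: dark bar 90 mm (along the lid's x) x 20 x 28 mm high on its top. The lid is an upside-down box, outside 224 x 136 x 56 mm (x, y, z), walls 6 mm, about 320 g. Handle centre: 70 mm above the lid's lower edge, 80 mm above the bench when home on the plate (axes parallel to the box's, or half a turn round). At the start it covers the stamps
- board: fixed white board 250 x 250 x 6 mm on the bench, carrying the four pads; origin at the centre of its underside
- stamp_red_mid (a point): centre (half-way up) of the printing stamp with the red knob: 112 mm long along its z axis; square black rubber foot 28 x 28 x 14 mm at the -z end, square wooden stem 22 x 22 mm, square red knob 28 x 28 x 22 mm at the +z end; about 80 g, balanced near the centre. Upright when z points up. May be absent (None)
- pad_red_top (a point): centre of the top face of the fixed red ink pad, 76 x 76 mm, 4 mm thick, on the white board (top 10 mm above the bench), z up; the four pads are 116 mm apart in a square and swap places from start to start
- stamp_blue_mid (a point): centre (half-way up) of the printing stamp with the blue knob: 112 mm long along its z axis; square black rubber foot 28 x 28 x 14 mm at the -z end, square wooden stem 22 x 22 mm, square blue knob 28 x 28 x 22 mm at the +z end; about 80 g, balanced near the centre. Upright when z points up. May be absent (None)
- pad_blue_top (a point): centre of the top face of the fixed blue ink pad, 76 x 76 mm, 4 mm thick, on the white board (top 10 mm above the bench), z up; the four pads are 116 mm apart in a square and swap places from start to start
- stamp_yellow_mid (a point): centre (half-way up) of the printing stamp with the yellow knob: 112 mm long along its z axis; square black rubber foot 28 x 28 x 14 mm at the -z end, square wooden stem 22 x 22 mm, square yellow knob 28 x 28 x 22 mm at the +z end; about 80 g, balanced near the centre. Upright when z points up. May be absent (None)
- pad_yellow_top (a point): centre of the top face of the fixed yellow ink pad, 76 x 76 mm, 4 mm thick, on the white board (top 10 mm above the bench), z up; the four pads are 116 mm apart in a square and swap places from start to start
- stamp_green_mid (a point): centre (half-way up) of the printing stamp with the green knob: 112 mm long along its z axis; square black rubber foot 28 x 28 x 14 mm at the -z end, square wooden stem 22 x 22 mm, square green knob 28 x 28 x 22 mm at the +z end; about 80 g, balanced near the centre. Upright when z points up. May be absent (None)
- pad_green_top (a point): centre of the top face of the fixed green ink pad, 76 x 76 mm, 4 mm thick, on the white board (top 10 mm above the bench), z up; the four pads are 116 mm apart in a square and swap places from start to start
- paint_jar: closed amber jar, 60 mm across, 70 mm high, a bystander to be left alone; origin at its underside
- mug: white mug, 80 mm across, 90 mm high, a bystander to be left alone; origin at its underside
- brush: brush, a bystander lying on the bench, to be left alone
- sanding_block: cork sanding block, 70 x 45 x 30 mm, a bystander to be left alone; origin at its underside

How it is judged:
On the way:
1. the lid has been lifted off the box and lies flat on the bench (lower edge within 25 mm of the bench), clear of the box plate (height (world z) of lid_handle below 0.095 m and angle between lid_handle's own z axis and vertical below 0.1 rad and horizontal distance between lid_handle and box above 0.12 m and linear speed of lid below 0.03 m/s), for 0.2 s.
At the end, for the whole second after the job is handed in: every stamp present stands knob up within 0.06 rad of vertical, at rest, its foot down on the pad of its own colour and its axis within 28 mm of the pad's centre along both of the pad's axes; the lid is home on the box plate (centred within 8 mm, level within 0.03 rad, not propped up) and at rest (x of lid_handle in the frame of box between -0.008 and 0.008 m and y of lid_handle in the frame of box between -0.008 and 0.008 m and z of lid_handle in the frame of box below 0.084 m and angle between lid_handle's own z axis and vertical below 0.03 rad and linear speed of each of lid, stamp_red, stamp_blue, stamp_yellow, stamp_green below 0.01 m/s and angle between each of stamp_red_mid, stamp_blue_mid, stamp_yellow_mid, stamp_green_mid's own z axis and vertical below 0.06 rad and x of stamp_red_mid in the frame of pad_red_top between -0.028 and 0.028 m and y of stamp_red_mid in the frame of pad_red_top between -0.028 and 0.028 m and z of stamp_red_mid in the frame of pad_red_top between 0.05 and 0.06 m and angular speed of each of stamp_red, stamp_blue, stamp_yellow, stamp_green below 0.1 rad/s and x of stamp_blue_mid in the frame of pad_blue_top between -0.028 and 0.028 m and y of stamp_blue_mid in the frame of pad_blue_top between -0.028 and 0.028 m and z of stamp_blue_mid in the frame of pad_blue_top between 0.05 and 0.06 m and x of stamp_yellow_mid in the frame of pad_yellow_top between -0.028 and 0.028 m and y of stamp_yellow_mid in the frame of pad_yellow_top between -0.028 and 0.028 m and z of stamp_yellow_mid in the frame of pad_yellow_top between 0.05 and 0.06 m and x of stamp_green_mid in the frame of pad_green_top between -0.028 and 0.028 m and y of stamp_green_mid in the frame of pad_green_top between -0.028 and 0.028 m and z of stamp_green_mid in the frame of pad_green_top between 0.05 and 0.06 m); the robot touches nothing.
It fails at once if the jar, mug, brush or sanding block is disturbed (moved over 40 mm) (distance of any of paint_jar, mug, brush, sanding_block from where it was at the start of the episode above 0.04 m).
Of stamp_red, stamp_blue, stamp_yellow, stamp_green only 2 to 4 are there at a start; the rules pass over those that are not, and their reading is None.
At some moment in a run one of lid may be knocked a few centimetres aside while the robot is not near it.
It also fails if it takes over 210 s, if anything falls off the work surface, if the arm or the gripper's body presses on something with over 40 N, if the wrist force passes 120 N, or if a joint passes its speed limit or range.

ROBOT

A 6-joint arm with a two-finger parallel gripper is mounted at the origin on the work surface. World frame = base frame: x ahead of the robot, y to its left, z up, the work surface at z = 0. Lengths are in m, angles in rad, forces in N, time in s.
With the tool pointing down it reaches from about 0.25 to 0.725 m from the base axis. Payload 4 kg.
Tool frame: the origin (TCP) lies on the centre line of the jaws, within the pads' length; the fingertips stand 22 mm ahead of it and the grasp point (between the pads) lies 3 mm ahead of it; z points along the fingers, y is the line along which they close (so a half turn about z gives the same grasp; the last joint's range is limited). The gripper opens to 85 mm and grips with 20 to 120 N. Pads are 22 mm wide; open, the fingers measure 114 mm over their backs; the gripper's body (76 mm by 85 mm) begins 54 mm behind the grasp point. The pads swing forward as they close: fully open they stand 13 mm farther back than shut.
Start: joints at [-1.295, 0.241, 0.005, 1.335, 0, 1.571], TCP at [0.136, -0.481, 0.253] pointing down, gripper open.
Joint ranges: [-2.72, 2.72], [-1.05, 1.87], [-1.09, 1.28], [-1.99, 2.15], [-1.42, 1.44], [-3.14, 3.14]. Speed limits (rad/s): [2.79, 2.79, 3.14, 3.14, 3.14, 3.14].

INTERFACE

Orientations are given as a unit quaternion [x, y, z, w].
In Python, from workcell import bot gives the robot as it stands.
- The arm moves only by the shell command python3 -m inch 'ROWS'. ROWS is JSON, one flat list of numbers, 7 for each row, row after row: the shift along the world's x, y, z in mm, then the turn, a rotation vector about the world's x, y, z in rad, then the opening in per cent of the stroke, from 0 (shut) to 100 (fully open). A call has 1 to 8 rows; each row is the pose to reach, as a shift and turn from the pose commanded when the call began; what a row does not reach only later rows make up. A row lasts 1/12 s, in which the tool goes at most 41.7 mm and 7.16 degrees, less where a joint would pass 70% of its speed; a pose out of reach is approached as far as the arm can. A call with a gripper value outside its range is refused whole. The fingers move at their own pace and stop on an object; the grip force is fixed at half the most. Time passes only in rows, so rows that repeat a pose let the fingers close. It gives the time, the measured TCP pose, the force, the opening and the grip force at its end, in the units of the state.
- bot.get_obs(): the state, without advancing time (a new reading comes with each control period).
- bot.camera(name): name is "scene" or "side" or "wrist"; returns the picture (420x560x3 uint8, blue, green, red); there is no depth.
- bot.camera_info(name): a dict with "intrinsics" (3x3 intrinsics, pixels), "distortion" ([k1, k2, p1, p2, k3] as OpenCV has them; the pictures are not rectified), "camera_from_world" (4x4, takes a point from world to camera coordinates); the wrist camera has in their place "hand_eye" (4x4, takes a point from camera to tool coordinates, whose origin is the TCP and whose axes are the flange's). Camera axes: x right, y down, z forward; pixel columns grow to the right and rows downward; lengths in m; the calibration is good to about 2 mm. A picture is of the moment at which its call begins: read the wrist's pose just before it. camera_info takes no time and is no camera call.
- bot.job_done(): hands the job in; it is judged then, once.
Trained networks look in the newest picture that a camera, given by its name, has taken for a name from the list of things; names that differ only in an ending like _2 or _b are one class to them, and where a whole thing is asked for, a point or a joint stands for the part that bears it (a point fixed in the world has none). Each returns a list of dicts, best first, with "confidence" (0 to 1); they miss things now and then, are a little off and sometimes report something else, mostly with a low value. They report only what shows in the picture. A call takes as long as a camera call.
- bot.silhouettes(camera, target): "mask" (420x560 bool, what is visible of it) and "uv" ([column, row] in pixels, amid what is visible of it).
- bot.spot_point(camera, target): "uv" ([column, row] in pixels: a listed point, or the origin of a listed thing).
The state is a dict: "clock": time; "joint_pos": joint angles; "joint_vel": joint speeds; "tau": joint torques, N m; "eef_pos": TCP position; "tool_rot": TCP orientation; "ft_force": force on the tool from outside, world axes, zero at the start; "ft_torque": the same for the moment, N m; "grip_width": finger opening in m; "grasp_force": force on a finger pad.
Only numpy, scipy, OpenCV 4.12 (cv2) and the standard library are available. Lean on these libraries where they do the work, as an engineer would, in place of code of your own. Each camera call takes 0.05 s, during which the arm holds its last target. There are 200 camera calls.

## Working session

There is one attempt and no reset: what is moved stays moved. The work goes in short steps, Python scripts to look and compute and a shell command to move; the robot and the scene stay as the last step left them, time stands still between calls to the robot, and variables do not carry over. Pictures are saved under pics/ and viewed, at most 14 in all, crops included, and the job is handed in when it is done.

```bash
ls; mkdir -p pics; cat > h.py <<'E'
from workcell import bot
import numpy as np, cv2
from scipy.spatial.transform import Rotation as R
def ray(cam, uv, obs=None):
    i=bot.camera_info(cam); K=np.array(i["intrinsics"],float); d=np.array(i["distortion"],float)
    p=cv2.undistortPoints(np.array([[uv]],float),K,d)[0,0]; v=np.array([p[0],p[1],1.])
    if "hand_eye" in i:
        T=np.eye(4); o=obs or bot.get_obs(); T[:3,:3]=R.from_quat(o["tool_rot"]).as_matrix(); T[:3,3]=o["eef_pos"]
        M=T@np.array(i["hand_eye"])
    else: M=np.linalg.inv(np.array(i["camera_from_world"]))
    return M[:3,3], M[:3,:3]@v
def at(cam, uv, z, obs=None):
    o,v=ray(cam,uv,obs); return o+v*(z-o[2])/v[2]
def tri(rs):
    A=0;b=0
    for o,v in rs:
        v=v/np.linalg.norm(v); P=np.eye(3)-np.outer(v,v); A=A+P; b=b+P@o
    return np.linalg.solve(A,b)
E
python3 - <<'E'
from h import *
np.set_printoptions(precision=4,suppress=True)
s=bot.get_obs(); print(s["eef_pos"],s["tool_rot"],s["clock"])
ims={}
for c in ("scene","side"):
    ims[c]=bot.camera(c)
    cv2.imwrite(f"pics/{c}0.png",ims[c])
H={"lid_handle":.08,"box":0,"board":0,"pad_red_top":.01,"pad_blue_top":.01,"pad_yellow_top":.01,"pad_green_top":.01,"paint_jar":0,"mug":0,"brush":0,"sanding_block":0}
for n,z in H.items():
    for c in ims:
        for r in bot.spot_point(c,n)[:2]: print(n,c,np.round(r["uv"]),round(r["confidence"],2),at(c,r["uv"],z))
E
```

```text
pics
[ 0.136  -0.4806  0.2524] [ 0.9905  0.1375 -0.0001 -0.001 ] 0.0
lid_handle scene [323. 181.] 0.62 [0.5313 0.2279 0.08  ]
lid_handle side [263. 270.] 0.76 [0.5381 0.2236 0.08  ]
lid_handle side [226. 242.] 0.15 [0.6687 0.1455 0.08  ]
box scene [320. 197.] 0.7 [0.5359 0.2179 0.    ]
box side [346. 258.] 0.65 [0.3596 0.0346 0.    ]
board scene [219. 249.] 0.64 [ 0.539  -0.2394  0.    ]
board side [304. 198.] 0.75 [ 0.5434 -0.2292  0.    ]
pad_red_top scene [214. 264.] 0.55 [ 0.5917 -0.2907  0.01  ]
pad_red_top scene [358. 163.] 0.32 [0.4768 0.4792 0.01  ]
pad_red_top side [293. 189.] 0.76 [ 0.5892 -0.2594  0.01  ]
pad_blue_top scene [224. 227.] 0.68 [ 0.4652 -0.1758  0.01  ]
pad_blue_top side [319. 207.] 0.72 [ 0.4813 -0.175   0.01  ]
pad_blue_top side [292. 187.] 0.31 [ 0.5968 -0.2747  0.01  ]
pad_yellow_top scene [198. 246.] 0.6 [ 0.49   -0.2974  0.01  ]
pad_yellow_top side [324. 188.] 0.83 [ 0.4892 -0.2926  0.01  ]
pad_green_top scene [241. 249.] 0.72 [ 0.5879 -0.179   0.01  ]
pad_green_top side [285. 207.] 0.68 [ 0.5857 -0.1472  0.01  ]
paint_jar scene [313. 251.] 0.79 [0.7325 0.0294 0.    ]
paint_jar scene [359. 165.] 0.72 [0.479 0.481 0.   ]
paint_jar side [226. 242.] 0.87 [0.7127 0.0544 0.    ]
mug scene [142. 280.] 0.71 [ 0.5087 -0.5176  0.    ]
mug side [331. 159.] 0.82 [ 0.5061 -0.5198  0.    ]
brush scene [360. 164.] 0.68 [0.4766 0.4914 0.    ]
brush side [251. 392.] 0.61 [0.4812 0.4938 0.    ]
sanding_block scene [254. 189.] 0.6 [0.3511 0.0311 0.    ]
sanding_block side [347. 252.] 0.6 [0.3613 0.0097 0.    ]
```

View pics/scene0.png

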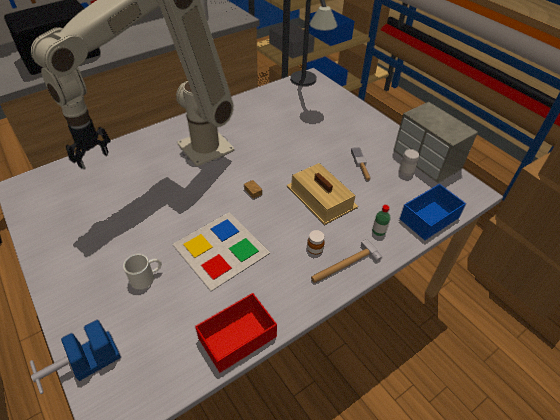

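View pics/side0.png

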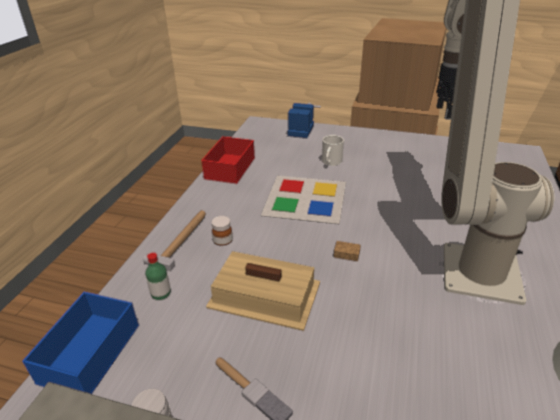

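The scene shows the lid on its box at about (323,190), pads at (220,248), sanding block at (253,188), jar at (316,242), mug at (140,270) and brush at (360,162). The side view agrees. Next I'll look from the wrist over the board, then over the box.

```bash
python3 -m inch '[200,160,130,0,0,0,100, 200,160,130,0,0,0,100, 200,160,130,0,0,0,100, 200,160,130,0,0,0,100, 200,160,130,0,0,0,100, 200,160,130,0,0,0,100, 200,160,130,0,0,0,100, 200,160,130,0,0,0,100]'
python3 -m inch '[150,90,0,0,0,0,100, 150,90,0,0,0,0,100, 150,90,0,0,0,0,100, 150,90,0,0,0,0,100, 150,90,0,0,0,0,100, 150,90,0,0,0,0,100, 150,90,0,0,0,0,100, 150,90,0,0,0,0,100]'
cat > look.py <<'E'
import sys
from h import *
np.set_printoptions(precision=4,suppress=True)
def look(tag,H):
    o=bot.get_obs(); im=bot.camera("wrist"); cv2.imwrite(f"pics/{tag}.png",im)
    print(o["eef_pos"],o["tool_rot"],o["clock"])
    for n,z in H.items():
        for r in bot.spot_point("wrist",n)[:2]: print(n,np.round(r["uv"]),round(r["confidence"],2),at("wrist",r["uv"],z,o))
    return o,im
P={f"pad_{c}_top":.01 for c in ("red","blue","yellow","green")}
E
python3 - <<'E'
from look import *
look("w1",{**P,"board":0})
E
```

```text
clock: 1.87
eef_pos: [0.3407, -0.3185, 0.3868]
tool_rot: [0.99, 0.141, 0.003, 0.002]
ft_force: [-1.1, -0.6, 0.8]
grip_width: 0.0855
grasp_force: 0.0
clock: 2.53
eef_pos: [0.485, -0.232, 0.3833]
tool_rot: [0.991, 0.137, -0.0, 0.0]
ft_force: [-0.7, -0.1, -0.4]
grip_width: 0.0856
grasp_force: 0.0
[ 0.485  -0.232   0.3833] [ 0.9906  0.1368 -0.0004  0.0001] 2.5333
pad_red_top [342.  72.] 0.74 [ 0.6017 -0.2862  0.01  ]
pad_blue_top [235. 143.] 0.68 [ 0.4787 -0.1771  0.01  ]
pad_yellow_top [322. 163.] 0.65 [ 0.4838 -0.297   0.01  ]
pad_green_top [255.  57.] 0.64 [ 0.5893 -0.1752  0.01  ]
board [290. 107.] 0.74 [ 0.5426 -0.2348  0.    ]
```

View pics/w1.png

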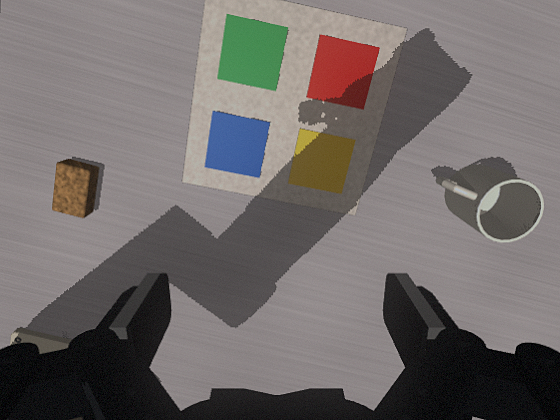

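The wrist picture shows all four pads (green at (253,52), red (343,72), blue (238,143), yellow (322,160)), partly shaded. I'll fit the pads by colour and then move over the box.

```bash
python3 - <<'E'
from look import *
o=bot.get_obs(); im=cv2.imread("pics/w1.png"); h=cv2.cvtColor(im,cv2.COLOR_BGR2HSV)
h[260:]=0
for c,(a,b) in dict(red=(-8,8),blue=(100,130),yellow=(20,34),green=(50,80)).items():
    hh=h[...,0].astype(int); hh[hh>172]-=180
    m=((hh>=a)&(hh<=b)&(h[...,1]>120)&(h[...,2]>50)).astype(np.uint8)
    m=cv2.morphologyEx(m,cv2.MORPH_OPEN,np.ones((5,5)))
    cs=max(cv2.findContours(m,0,1)[0],key=cv2.contourArea)[:,0]
    w=np.array([at("wrist",p,.01,o)[:2] for p in cs])*1000
    (x,y),(s,t),an=cv2.minAreaRect(w.astype(np.float32)); print(c,x,y,s,t,an)
E
python3 -m inch '[0,250,0,0,0,0,100, 0,250,0,0,0,0,100, 0,250,0,0,0,0,100, 0,250,0,0,0,0,100, 0,250,0,0,0,0,100, 0,250,0,0,0,0,100, 0,250,0,0,0,0,100, 0,250,0,0,0,0,100]'
python3 -m inch '[-50,140,0,0,0,0,100, -50,140,0,0,0,0,100, -50,140,0,0,0,0,100, -50,140,0,0,0,0,100, -50,140,0,0,0,0,100, -50,140,0,0,0,0,100, -50,140,0,0,0,0,100, -50,140,0,0,0,0,100]'
python3 - <<'E'
from look import *
look("w2",{"lid_handle":.08,"box":0})
E
```

```text
red 602.0578002929688 -285.92681884765625 75.85724639892578 76.25662994384766 4.366946697235107
blue 477.4617919921875 -179.09176635742188 75.37503051757812 74.95565795898438 4.366526126861572
yellow 486.27447509765625 -294.7844543457031 75.62008666992188 75.94241333007812 4.309633731842041
green 596.5274047851562 -170.29502868652344 68.69891357421875 74.80067443847656 5.355437278747559
clock: 3.5
eef_pos: [0.4858, 0.0207, 0.3836]
tool_rot: [0.99, 0.14, 0.0, 0.0]
ft_force: [-0.8, -1.0, -0.3]
grip_width: 0.0853
grasp_force: 0.0
clock: 4.17
eef_pos: [0.4424, 0.139, 0.3833]
tool_rot: [0.989, 0.148, -0.001, -0.007]
ft_force: [0.5, -0.2, -0.7]
grip_width: 0.0852
grasp_force: 0.0
[0.4424 0.139  0.3833] [ 0.989   0.1478 -0.0012 -0.0071] 4.1667
lid_handle [224.  47.] 0.72 [0.5398 0.2308 0.08  ]
```

View pics/w2.png

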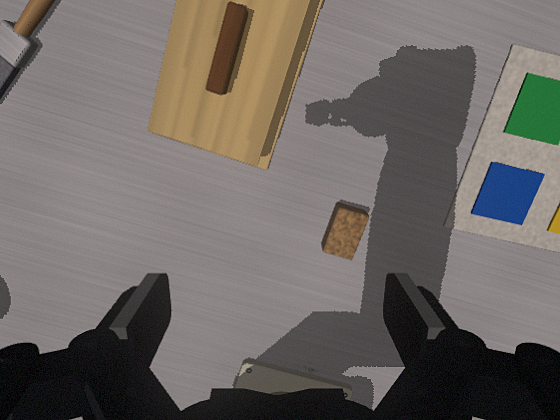

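The wrist view shows the handle from (235,5) to (217,95) and the lid top from (150,130) to (270,165). Next I fit the handle pose.

```bash
python3 -m inch '[60,0,0,0,0,0,100, 60,0,0,0,0,0,100, 60,0,0,0,0,0,100, 60,0,0,0,0,0,100, 60,0,0,0,0,0,100]'
cat > handle.py <<'E'
from look import *
def handle(tag,zt=.094):
    o,im=look(tag,{"lid_handle":zt-.014})
    i=bot.silhouettes("wrist","lid_handle"); 
    uv=bot.spot_point("wrist","lid_handle")
    h=cv2.cvtColor(im,cv2.COLOR_BGR2HSV)
    if i: m=i[0]["mask"].astype(np.uint8); m=cv2.dilate(m,np.ones((9,9)))
    else: m=np.ones(h.shape[:2],np.uint8)
    b=(m>0)&(h[...,2]<115)&(h[...,1]>100); b[300:]=0
    b=cv2.morphologyEx(b.astype(np.uint8),cv2.MORPH_OPEN,np.ones((5,5)))
    cs=max(cv2.findContours(b,0,1)[0],key=cv2.contourArea)[:,0]
    print("px bbox",cs.min(0),cs.max(0))
    w=np.array([at("wrist",p,zt,o)[:2] for p in cs])*1000
    print("handle rect",cv2.minAreaRect(w.astype(np.float32)))
    if i:
        m=i[0]["mask"].astype(np.uint8); cs=max(cv2.findContours(m,0,1)[0],key=cv2.contourArea)[:,0]
        print("sil bbox",cs.min(0),cs.max(0))
        w=np.array([at("wrist",p,zt-.028,o)[:2] for p in cs])*1000
        print("lid top rect",cv2.minAreaRect(w.astype(np.float32)))
E
python3 -c "
from handle import *
handle('w3')"
```

```text
clock: 4.73
eef_pos: [0.5015, 0.1403, 0.3832]
tool_rot: [0.989, 0.149, -0.002, -0.007]
ft_force: [0.3, 0.5, -0.6]
grip_width: 0.0854
grasp_force: 0.0
[0.5015 0.1403 0.3832] [ 0.9888  0.1492 -0.0017 -0.0074] 4.7333
lid_handle [214. 102.] 0.68 [0.5397 0.2295 0.08  ]
px bbox [195  62] [239 146]
handle rect ((539.555419921875, 223.1646728515625), (28.394758224487305, 93.87938690185547), 88.55347442626953)
sil bbox [141   0] [304 208]
lid top rect ((537.5701904296875, 228.00201416015625), (137.13589477539062, 225.16143798828125), 88.63833618164062)
```

View pics/w3.png

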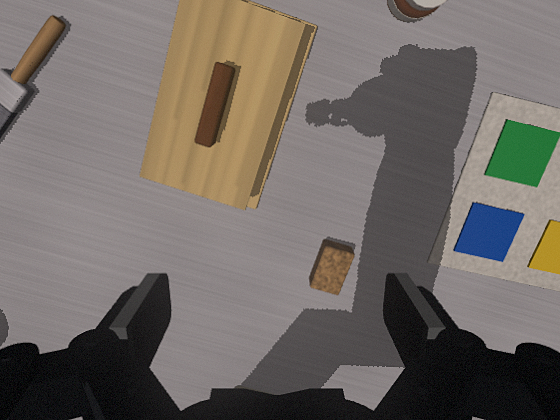

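Pads fit a 116 mm square at yaw +4.4°. The handle is at about (0.539, 0.228), with box yaw about −1.4°. Joint 6 sits at its limit, so I'll turn the tool round the other way while still high.

```bash
for i in 1 2 3; do :; done
python3 -m inch '[0,0,0,0,0,0.95,100, 0,0,0,0,0,0.95,100, 0,0,0,0,0,0.95,100, 0,0,0,0,0,0.95,100, 0,0,0,0,0,0.95,100, 0,0,0,0,0,0.95,100, 0,0,0,0,0,0.95,100, 0,0,0,0,0,0.95,100]' | head -3
python3 -m inch '[0,0,0,0,0,0.95,100, 0,0,0,0,0,0.95,100, 0,0,0,0,0,0.95,100, 0,0,0,0,0,0.95,100, 0,0,0,0,0,0.95,100, 0,0,0,0,0,0.95,100, 0,0,0,0,0,0.95,100, 0,0,0,0,0,0.95,100]' | head -3
python3 -m inch '[0,0,0,0,0,0.92,100, 0,0,0,0,0,0.92,100, 0,0,0,0,0,0.92,100, 0,0,0,0,0,0.92,100, 0,0,0,0,0,0.92,100, 0,0,0,0,0,0.92,100, 0,0,0,0,0,0.92,100, 0,0,0,0,0,0.92,100]' | head -3
cat > plan.py <<'E'
from h import *
import sys
np.set_printoptions(precision=4,suppress=True)
def down(theta,tilt=0):
    """tool down, tool y (closing) at angle theta; then tilt [rad] about tool y"""
    y=np.array([np.cos(theta),np.sin(theta),0]); z=np.array([0,0,-1.]); x=np.cross(y,z)
    return R.from_matrix(np.array([x,y,z]).T)
def to(p,Rt,o=None):
    o=o or bot.get_obs(); R0=R.from_quat(o["tool_rot"])
    print("now",o["eef_pos"],"shift mm",np.round((np.array(p)-o["eef_pos"])*1000,1),"rotvec",(Rt*R0.inv()).as_rotvec().round(3),"j",np.round(o["joint_pos"],2),"t",o["clock"])
E
python3 -c "
from plan import *
to([.539,.228,.2],down(np.pi/2-.025))"
```

```text
clock: 5.6
eef_pos: [0.5013, 0.1408, 0.3839]
tool_rot: [0.809, 0.588, -0.004, -0.006]
clock: 6.27
eef_pos: [0.5013, 0.1408, 0.3839]
tool_rot: [0.451, 0.893, -0.006, -0.003]
clock: 6.93
eef_pos: [0.5012, 0.1408, 0.3839]
tool_rot: [0.008, 1.0, -0.007, 0.0]
now [0.5012 0.1408 0.3839] shift mm [  37.8   87.2 -183.9] rotvec [ 0.015  0.001 -0.009] j [ 0.28  0.27  0.39  1.68 -0.01  0.3 ] t 6.9333
```

```bash
python3 -m inch '[38,87,-180,0.015,0,-0.009,100, 38,87,-180,0.015,0,-0.009,100, 38,87,-180,0.015,0,-0.009,100, 38,87,-180,0.015,0,-0.009,100, 38,87,-180,0.015,0,-0.009,100, 38,87,-180,0.015,0,-0.009,100, 38,87,-180,0.015,0,-0.009,100]' |head -3
python3 -c "
from plan import *
from handle import *
handle('w4')
to([.539,.228,.094],down(np.pi/2-.025))"
```

```text
clock: 7.52
eef_pos: [0.5381, 0.2278, 0.2014]
tool_rot: [0.014, 1.0, -0.001, -0.002]
[0.5381 0.2278 0.2014] [ 0.0144  0.9999 -0.0012 -0.0024] 7.5167
lid_handle [281. 204.] 0.97 [0.5356 0.2297 0.08  ]
px bbox [188 139] [327 299]
handle rect ((547.6104736328125, 204.8385772705078), (90.74688720703125, 106.05786895751953), 24.96529197692871)
sil bbox [173  32] [383 331]
lid top rect ((537.1752319335938, 227.03494262695312), (137.0272979736328, 223.6969451904297), 88.5514907836914)
now [0.5409 0.2276 0.2064] shift mm [  -1.9    0.4 -112.4] rotvec [-0.002  0.005  0.006] j [ 0.4   0.43  0.15  1.29 -0.    0.43] t 7.7167
```

View pics/w4.png

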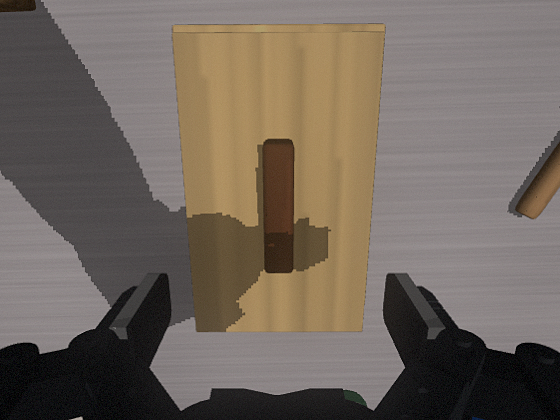

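The handle shows at (279,205), centred between the fingers, with the lid top rectangle at (0.537, 0.227). I'll descend, grip and lift.

```bash
python3 -m inch '[-3,0,-40,0,0,0,100, -3,0,-80,0,0,0,100, -3,0,-110,0,0,0,100, -3,0,-110,0,0,0,100, -3,0,-110,0,0,0,100]'
python3 -m inch '[0,0,0,0,0,0,0, 0,0,0,0,0,0,0, 0,0,0,0,0,0,0, 0,0,0,0,0,0,0, 0,0,0,0,0,0,0, 0,0,0,0,0,0,0, 0,0,0,0,0,0,0, 0,0,0,0,0,0,0]'
python3 -m inch '[0,0,10,0,0,0,0, 0,0,30,0,0,0,0, 0,0,60,0,0,0,0, 0,0,95,0,0,0,0, 0,0,130,0,0,0,0, 0,0,130,0,0,0,0, 0,0,130,0,0,0,0]'
```

```text
clock: 8.13
eef_pos: [0.5365, 0.227, 0.0939]
tool_rot: [0.016, 1.0, -0.0, -0.001]
ft_force: [0.0, -0.5, 1.0]
grip_width: 0.0855
grasp_force: 0.0
clock: 8.8
eef_pos: [0.5374, 0.2282, 0.0946]
tool_rot: [0.015, 1.0, 0.001, 0.001]
ft_force: [-0.3, 0.7, 5.6]
grip_width: 0.0189
grasp_force: 60.6
clock: 9.38
eef_pos: [0.5379, 0.2281, 0.2258]
tool_rot: [0.015, 1.0, 0.001, 0.002]
ft_force: [0.1, 0.1, -4.2]
grip_width: 0.0187
grasp_force: 59.5
```

```bash
python3 -m inch '[2,-35,0,0,0,0,0, 5,-75,0,0,0,0,0, 5,-115,0,0,0,0,0, 5,-155,0,0,0,0,0, 5,-185,0,0,0,0,0, 5,-198,0,0,0,0,0, 5,-198,0,0,0,0,0, 5,-198,0,0,0,0,0]'|head -2
python3 -m inch '[0,0,-30,0,0,0,0, 0,0,-65,0,0,0,0, 0,0,-95,0,0,0,0, 0,0,-120,0,0,0,0, 0,0,-130,0,0,0,0, 0,0,-136,0,0,0,0, 0,0,-140,0,0,0,0, 0,0,-140,0,0,0,0]'
python3 -m inch '[0,0,0,0,0,0,0, 0,0,0,0,0,0,30, 0,0,0,0,0,0,100, 0,0,0,0,0,0,100, 0,0,0,0,0,0,100, 0,0,0,0,0,0,100, 0,0,0,0,0,0,100]'
python3 -m inch '[0,0,40,0,0,0,100, 0,0,80,0,0,0,100, 0,0,120,0,0,0,100, -60,0,190,0,0,0,100, -60,60,230,0,0,0,100, -60,100,230,0,0,0,100, -60,100,230,0,0,0,100, -60,100,230,0,0,0,100]'
python3 - <<'E'
from look import *
o,im=look("w5",{"lid_handle":.07,"box":0,**{f"stamp_{c}_mid":.036 for c in("red","blue","yellow","green")}})
E
```

```text
clock: 10.05
eef_pos: [0.5407, 0.0292, 0.2216]
clock: 10.72
eef_pos: [0.5418, 0.0309, 0.0849]
tool_rot: [0.014, 1.0, 0.0, 0.0]
ft_force: [0.8, -0.4, -3.4]
grip_width: 0.0186
grasp_force: 59.9
clock: 11.3
eef_pos: [0.5419, 0.0296, 0.0835]
tool_rot: [0.015, 1.0, 0.0, 0.0]
ft_force: [0.8, -0.3, 1.1]
grip_width: 0.0838
grasp_force: 0.0
clock: 11.97
eef_pos: [0.4819, 0.1337, 0.3178]
tool_rot: [0.013, 1.0, 0.002, 0.003]
ft_force: [0.6, -0.9, -0.0]
grip_width: 0.0855
grasp_force: 0.0
[0.4819 0.1337 0.3178] [0.0132 0.9999 0.0021 0.0033] 11.9667
lid_handle [180. 224.] 0.73 [0.5408 0.0292 0.07  ]
box [355. 196.] 0.73 [0.5357 0.2294 0.    ]
stamp_red_mid [359. 228.] 0.57 [0.5649 0.2282 0.036 ]
stamp_blue_mid [365. 183.] 0.56 [0.5101 0.2323 0.036 ]
stamp_yellow_mid [354. 266.] 0.78 [0.614 0.224 0.036]
stamp_green_mid [367. 129.] 0.59 [0.4498 0.2318 0.036 ]
```

View pics/w5.png

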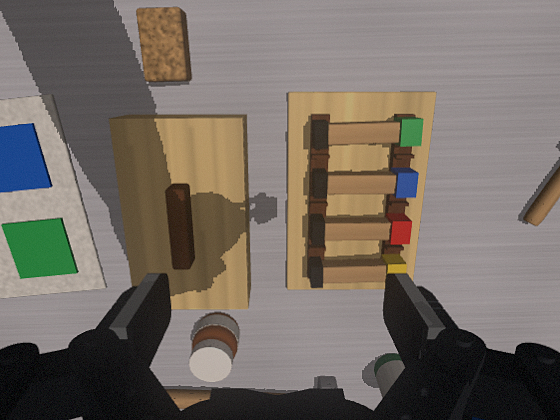

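All four stamps are there, knobs to the right of the picture (+y): green (411,132), blue (405,184), red (400,230) and yellow (396,268). The lid lies flat at (0.541, 0.029). Now I compute a pick-and-place chain, starting with the far pad, red.

```bash
cat > chain.py <<'E'
from plan import *
from scipy.spatial.transform import Slerp
BOX=np.array([.537,.228]); BY=-.025; T=np.radians(30)
SLOT=dict(green=-.084,blue=-.028,red=.028,yellow=.084)
PAD=dict(red=(.602,-.286),blue=(.4775,-.179),yellow=(.4863,-.2948),green=(.593,-.1702))
def wps(c,dy=0):
    bx=np.array([np.cos(BY),np.sin(BY),0]); by=np.array([-np.sin(BY),np.cos(BY),0])
    Rp=R.from_rotvec(-T*bx)*down(np.pi+BY)
    g=np.array([*BOX,.038])+SLOT[c]*bx+dy*by
    tcp=lambda g,Rt: g-.003*Rt.as_matrix()[:,2]
    p=np.array([*PAD[c],.066]); phi=np.arctan2(p[1],p[0])
    yaw=R.from_rotvec([0,0,phi-np.pi/2-BY])
    Rv=yaw*down(np.pi+BY); Rpl=yaw*R.from_rotvec((np.pi/2-T)*bx)*down(np.pi+BY)
    rad=np.array([np.cos(phi),np.sin(phi),0]); P=tcp(p-.002*rad,Rpl); k=tcp(g,Rp); Z=np.array([0,0,1])
    return [("hover",k+.10*Z,Rp),("pick",k,Rp),("lift",k+.2*Z,Rp),("over",np.array([*(P-.05*rad)[:2],.30]),Rv),("tilt",P+.1*Z,Rpl),("place",P+.003*Z,Rpl),("back",P+.003*Z-.1*rad,Rpl),("up",P+.2*Z-.13*rad,Rpl)]
def legs(c,first=0,dy=0,start=None):
    o=bot.get_obs(); p,r=np.array(o["eef_pos"]),R.from_quat(o["tool_rot"])
    print("t",o["clock"],"p",p,"j",np.round(o["joint_pos"],2),"w",o["grip_width"])
    for n,q,s in wps(c,dy)[first:]:
        rv=(s*r.inv()).as_rotvec(); a=np.linalg.norm(rv); d=np.linalg.norm(q-p)
        k=int(np.ceil(max(a/.95,d/.31,.01))); rows=max(a/.125,d/.0417)/k
        print(n,q.round(3),"calls",k,"rows %.1f"%rows,"each shift",np.round((q-p)*1000/k,1),"rot",(rv/k).round(3))
        p,r=q,s
E
python3 -c "
from chain import *
legs('red')"
```

```text
t 12.3167 p [0.4815 0.1284 0.3118] j [ 0.26  0.22  0.13  1.48 -0.    0.29] w 0.08518862967882844
hover [0.565 0.229 0.141] calls 2 rows 6.6 each shift [ 41.7  50.2 -85.6] rot [-0.198  0.21   0.769]
pick [0.565 0.229 0.041] calls 1 rows 2.4 each shift [   0.    0. -100.] rot [0. 0. 0.]
lift [0.565 0.229 0.241] calls 1 rows 4.8 each shift [  0.   0. 200.] rot [0. 0. 0.]
over [ 0.553 -0.263  0.3  ] calls 3 rows 5.4 each shift [  -4.1 -163.8   19.8] rot [ 0.108 -0.176 -0.646]
tilt [ 0.598 -0.284  0.168] calls 2 rows 4.2 each shift [ 22.6 -10.7 -66.2] rot [-0.225 -0.473  0.   ]
place [ 0.598 -0.284  0.07 ] calls 1 rows 2.3 each shift [  0.   0. -97.] rot [0. 0. 0.]
back [ 0.508 -0.241  0.07 ] calls 1 rows 2.4 each shift [-90.3  42.9   0. ] rot [0. 0. 0.]
up [ 0.48  -0.228  0.268] calls 1 rows 4.8 each shift [-27.1  12.9 197. ] rot [0. 0. 0.]
```

```bash
python3 -m inch '[42,50,-60,-0.198,0.21,0.769,50, 42,50,-60,-0.198,0.21,0.769,50, 42,50,-60,-0.198,0.21,0.769,50, 42,50,-60,-0.198,0.21,0.769,50, 42,50,-60,-0.198,0.21,0.769,50, 42,50,-60,-0.198,0.21,0.769,50, 42,50,-60,-0.198,0.21,0.769,50]' |head -3
python3 -m inch '[42,50,-90,-0.198,0.21,0.769,50, 42,50,-90,-0.198,0.21,0.769,50, 42,50,-90,-0.198,0.21,0.769,50, 42,50,-90,-0.198,0.21,0.769,50, 42,50,-90,-0.198,0.21,0.769,50, 42,50,-90,-0.198,0.21,0.769,50, 42,50,-90,-0.198,0.21,0.769,50, 42,50,-90,-0.198,0.21,0.769,50]' |head -3
python3 - <<'E'
from chain import *
from look import look
legs('red')
look("w6",{"stamp_red_mid":.036,"stamp_blue_mid":.036,"stamp_yellow_mid":.036,"stamp_green_mid":.036})
for c in("scene","side"): bot.camera(c); [print(c,r["uv"],r["confidence"],at(c,r["uv"],.036)) for r in bot.spot_point(c,"stamp_red_mid")[:1]]
E
```

```text
clock: 12.9
eef_pos: [0.524, 0.1788, 0.2513]
tool_rot: [-0.362, 0.921, -0.098, -0.103]
clock: 13.57
eef_pos: [0.565, 0.2292, 0.1611]
tool_rot: [-0.675, 0.691, -0.179, -0.187]
t 13.5667 p [0.565  0.2292 0.1611] j [ 0.58  0.74  0.45  1.6  -0.42 -0.9 ] w 0.042907284780649216
hover [0.565 0.229 0.141] calls 1 rows 0.5 each shift [ -0.   -0.4 -20.5] rot [-0.001 -0.005 -0.001]
pick [0.565 0.229 0.041] calls 1 rows 2.4 each shift [   0.    0. -100.] rot [0. 0. 0.]
lift [0.565 0.229 0.241] calls 1 rows 4.8 each shift [  0.   0. 200.] rot [0. 0. 0.]
over [ 0.553 -0.263  0.3  ] calls 3 rows 5.4 each shift [  -4.1 -163.8   19.8] rot [ 0.108 -0.176 -0.646]
tilt [ 0.598 -0.284  0.168] calls 2 rows 4.2 each shift [ 22.6 -10.7 -66.2] rot [-0.225 -0.473  0.   ]
place [ 0.598 -0.284  0.07 ] calls 1 rows 2.3 each shift [  0.   0. -97.] rot [0. 0. 0.]
back [ 0.508 -0.241  0.07 ] calls 1 rows 2.4 each shift [-90.3  42.9   0. ] rot [0. 0. 0.]
up [ 0.48  -0.228  0.268] calls 1 rows 4.8 each shift [-27.1  12.9 197. ] rot [0. 0. 0.]
[0.565  0.2292 0.1611] [-0.6754  0.6906 -0.1789 -0.1866] 13.5667
stamp_red_mid [275. 297.] 0.97 [0.566  0.2287 0.036 ]
stamp_green_mid [432. 291.] 0.72 [0.4535 0.227  0.036 ]
scene [362.0, 163.0] 0.72 [0.5063 0.4665 0.036 ]
```

View pics/w6.png

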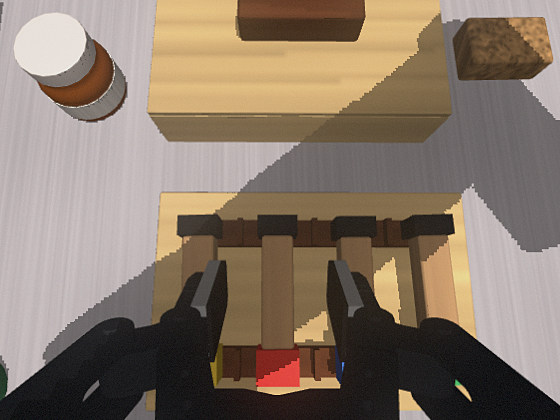

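The red stamp's stem (277,300) lies centred between the fingers, clear of its neighbours. I'll pick it now.

```bash
python3 -m inch '[0,0,-40,0,0,0,50, 0,0,-80,0,0,0,50, 0,0,-110,0,0,0,50, 0,0,-120,0,0,0,50, 0,0,-120,0,0,0,50, 0,0,-120,0,0,0,50]'
python3 -m inch '[0,0,0,0,0,0,0, 0,0,0,0,0,0,0, 0,0,0,0,0,0,0, 0,0,0,0,0,0,0, 0,0,0,0,0,0,0, 0,0,0,0,0,0,0]'
python3 -m inch '[0,0,10,0,0,0,0, 0,0,40,0,0,0,0, 0,0,80,0,0,0,0, 0,0,120,0,0,0,0, 0,0,160,0,0,0,0, 0,0,200,0,0,0,0, 0,0,200,0,0,0,0, 0,0,200,0,0,0,0]'
```

```text
clock: 14.52
eef_pos: [0.5661, 0.2297, 0.044]
tool_rot: [-0.675, 0.692, -0.18, -0.185]
ft_force: [1.0, -0.1, 0.3]
grip_width: 0.0429
grasp_force: 0.0
clock: 15.02
eef_pos: [0.5674, 0.2309, 0.0462]
tool_rot: [-0.675, 0.692, -0.18, -0.182]
ft_force: [0.4, 2.9, 7.0]
grip_width: 0.0207
grasp_force: 60.6
clock: 15.68
eef_pos: [0.5669, 0.2303, 0.2476]
tool_rot: [-0.675, 0.693, -0.18, -0.181]
ft_force: [1.0, 0.8, -1.3]
grip_width: 0.0206
grasp_force: 59.6
```

Gripped (20.7 mm). I'll carry it over, tilt it and check before lowering.

```bash
python3 -m inch '[-4,-164,20,0.108,-0.176,-0.646,0, -4,-164,20,0.108,-0.176,-0.646,0, -4,-164,20,0.108,-0.176,-0.646,0, -4,-164,20,0.108,-0.176,-0.646,0, -4,-164,20,0.108,-0.176,-0.646,0, -4,-164,20,0.108,-0.176,-0.646,0, -4,-164,20,0.108,-0.176,-0.646,0]' |head -3
python3 -m inch '[-4,-164,20,0.108,-0.176,-0.646,0, -4,-164,20,0.108,-0.176,-0.646,0, -4,-164,20,0.108,-0.176,-0.646,0, -4,-164,20,0.108,-0.176,-0.646,0, -4,-164,20,0.108,-0.176,-0.646,0, -4,-164,20,0.108,-0.176,-0.646,0, -4,-164,20,0.108,-0.176,-0.646,0]' |head -3
python3 -m inch '[-4,-164,20,0.108,-0.176,-0.646,0, -4,-164,20,0.108,-0.176,-0.646,0, -4,-164,20,0.108,-0.176,-0.646,0, -4,-164,20,0.108,-0.176,-0.646,0, -4,-164,20,0.108,-0.176,-0.646,0, -4,-164,20,0.108,-0.176,-0.646,0, -4,-164,20,0.108,-0.176,-0.646,0]' |head -3
python3 -m inch '[22,-11,-50,-0.225,-0.473,0,0, 22,-11,-50,-0.225,-0.473,0,0, 22,-11,-50,-0.225,-0.473,0,0, 22,-11,-50,-0.225,-0.473,0,0, 22,-11,-50,-0.225,-0.473,0,0, 22,-11,-50,-0.225,-0.473,0,0]' |head -3
python3 -m inch '[22,-11,-60,-0.225,-0.473,0,0, 22,-11,-60,-0.225,-0.473,0,0, 22,-11,-60,-0.225,-0.473,0,0, 22,-11,-60,-0.225,-0.473,0,0, 22,-11,-60,-0.225,-0.473,0,0, 22,-11,-60,-0.225,-0.473,0,0, 22,-11,-60,-0.225,-0.473,0,0]'
python3 - <<'E'
from chain import *
legs('red',4)
o=bot.get_obs()
for c in("scene","side"):
    im=bot.camera(c); cv2.imwrite(f"pics/{c}7.png",im)
rs=[]
for c in("scene","side"):
    for r in bot.spot_point(c,"stamp_red_mid")[:1]: print(c,r["uv"],r["confidence"]); rs.append(ray(c,r["uv"]))
if len(rs)>1: print(tri(rs))
a=cv2.imread("pics/scene7.png")[150:320,120:320]; b=cv2.imread("pics/side7.png")[90:260,230:430]
cv2.imwrite("pics/c7.png",np.hstack([cv2.resize(x,(400,340),interpolation=2) for x in(a,b)]))
E
```

```text
clock: 16.27
eef_pos: [0.5612, 0.0635, 0.2626]
tool_rot: [-0.41, 0.892, -0.132, -0.136]
clock: 16.85
eef_pos: [0.557, -0.0995, 0.2825]
tool_rot: [-0.101, 0.99, -0.07, -0.072]
clock: 17.43
eef_pos: [0.5531, -0.2625, 0.3021]
tool_rot: [0.22, 0.976, -0.0, 0.001]
clock: 17.93
eef_pos: [0.567, -0.2669, 0.2428]
tool_rot: [0.21, 0.944, -0.056, 0.247]
clock: 18.52
eef_pos: [0.598, -0.2824, 0.1901]
tool_rot: [0.188, 0.845, -0.11, 0.488]
ft_force: [-0.2, 0.8, -2.6]
grip_width: 0.0206
grasp_force: 59.6
t 18.5167 p [ 0.598  -0.2824  0.1901] j [-0.44  0.26 -0.79 -0.53  0.   -0.  ] w 0.020562475637159218
tilt [ 0.598 -0.284  0.168] calls 1 rows 0.5 each shift [ -0.1  -1.6 -22.6] rot [ 0.002 -0.001 -0.004]
place [ 0.598 -0.284  0.07 ] calls 1 rows 2.3 each shift [  0.   0. -97.] rot [0. 0. 0.]
back [ 0.508 -0.241  0.07 ] calls 1 rows 2.4 each shift [-90.3  42.9   0. ] rot [0. 0. 0.]
up [ 0.48  -0.228  0.268] calls 1 rows 4.8 each shift [-27.1  12.9 197. ] rot [0. 0. 0.]
scene [212.3, 233.6] 0.59
side [290.4, 140.2] 0.81
[ 0.6041 -0.2839  0.1816]
```

View pics/c7.png

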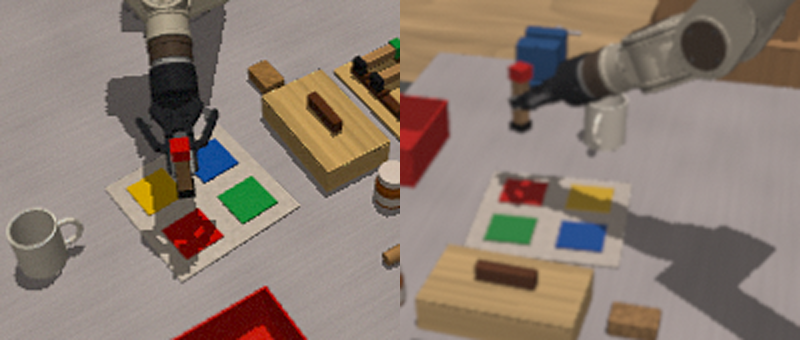

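The stamp hangs upright, knob up, over the red pad (scene crop (180,165), side crop (520,95)). I'll lower it and feel for contact.

```bash
python3 -m inch '[0,-2,-40,0,0,0,0, 0,-2,-80,0,0,0,0, 0,-2,-105,0,0,0,0, 0,-2,-112,0,0,0,0, 0,-2,-112,0,0,0,0, 0,-2,-112,0,0,0,0]'
for i in 1; do python3 -m inch '[0,0,-3,0,0,0,0, 0,0,-3,0,0,0,0, 0,0,-3,0,0,0,0]'; done | grep -E "eef|force"
python3 -m inch '[0,0,-3,0,0,0,0, 0,0,-3,0,0,0,0, 0,0,-3,0,0,0,0]' | grep -E "eef|force"
```

```text
clock: 19.22
eef_pos: [0.5996, -0.2868, 0.0825]
tool_rot: [0.19, 0.843, -0.11, 0.49]
ft_force: [1.1, -0.3, -0.3]
grip_width: 0.021
grasp_force: 59.7
eef_pos: [0.5987, -0.2867, 0.0806]
ft_force: [0.4, -1.0, -1.2]
grasp_force: 59.7
eef_pos: [0.5977, -0.2863, 0.0756]
ft_force: [0.1, 0.4, -0.7]
grasp_force: 59.7
```

```bash
python3 -m inch '[0,0,-2,0,0,0,0, 0,0,-2,0,0,0,0, 0,0,-2,0,0,0,0]' | grep -E "eef|ft_force"
python3 -m inch '[0,0,-2,0,0,0,0, 0,0,-2,0,0,0,0, 0,0,-2,0,0,0,0]' | grep -E "eef|ft_force"
python3 -m inch '[0,0,-2,0,0,0,0, 0,0,-2,0,0,0,0, 0,0,-2,0,0,0,0]' | grep -E "eef|ft_force"
python3 -m inch '[0,0,-1,0,0,0,0, 0,0,-1,0,0,0,0, 0,0,-1,0,0,0,0]' | grep -E "eef|ft_force"
```

```text
eef_pos: [0.5976, -0.2863, 0.073]
ft_force: [-0.1, 0.2, -0.1]
eef_pos: [0.5977, -0.2862, 0.071]
ft_force: [0.6, -0.8, -0.4]
eef_pos: [0.5977, -0.2862, 0.0691]
ft_force: [0.0, 0.3, 0.6]
eef_pos: [0.5979, -0.2864, 0.0685]
ft_force: [-0.2, 0.3, -0.5]
```

```bash
python3 -m inch '[0,0,-1,0,0,0,0, 0,0,-1,0,0,0,0, 0,0,-1,0,0,0,0]' | grep -E "eef|ft_force"
python3 -m inch '[0,0,-1,0,0,0,0, 0,0,-1,0,0,0,0, 0,0,-1,0,0,0,0]' | grep -E "eef|ft_force"
python3 -c "
from look import *
rs=[]
for c in('scene','side'):
    im=bot.camera(c); cv2.imwrite(f'pics/{c}8.png',im)
    r=bot.spot_point(c,'stamp_red_mid')[0]; rs.append(ray(c,r['uv'])); print(r['uv'],r['confidence'])
print(tri(rs))
a=cv2.imread('pics/scene8.png')[190:290,160:270]; b=cv2.imread('pics/side8.png')[130:230,250:360]
cv2.imwrite('pics/c8.png',np.hstack([cv2.resize(x,(400,364),interpolation=2) for x in(a,b)]))
"
```

```text
eef_pos: [0.5983, -0.2866, 0.0684]
ft_force: [-3.2, 0.8, 4.0]
eef_pos: [0.5986, -0.2867, 0.0684]
ft_force: [-5.2, 1.9, 8.4]
[214.9, 258.0] 0.72
[291.1, 170.0] 0.62
[ 0.6059 -0.2905  0.0646]
```

View pics/c8.png

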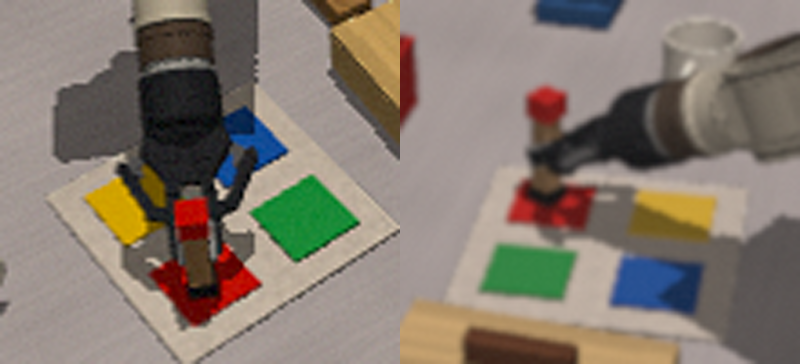

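Contact is felt at TCP z 0.068, with the foot within the red pad (scene crop (202,290), side crop (545,195)). I'll release and back off.

```bash
python3 -m inch '[0,0,1,0,0,0,0, 0,0,1,0,0,0,20, 0,0,1,0,0,0,60, 0,0,1,0,0,0,60, 0,0,1,0,0,0,60, 0,0,1,0,0,0,60]' |grep -E "eef|force|wid"
python3 -m inch '[-20,10,0,0,0,0,60, -50,24,0,0,0,0,60, -90,43,0,0,0,0,60, -90,43,40,0,0,0,60, -90,43,80,0,0,0,60, -90,43,120,0,0,0,60, -90,43,160,0,0,0,60, -90,43,200,0,0,0,60]' |grep -E "eef|force|wid"
python3 -m inch '[0,0,20,0.225,0.473,0,50, 0,0,20,0.225,0.473,0,50, 0,0,20,0.225,0.473,0,50, 0,0,20,0.225,0.473,0,50, 0,0,20,0.225,0.473,0,50]' |grep -E "eef"
python3 -m inch '[0,0,10,0.225,0.473,0,50, 0,0,10,0.225,0.473,0,50, 0,0,10,0.225,0.473,0,50, 0,0,10,0.225,0.473,0,50, 0,0,10,0.225,0.473,0,50]' |grep -E "eef"
python3 - <<'E'
from chain import *
rs=[]
for c in('scene','side'):
    im=bot.camera(c); cv2.imwrite(f'pics/{c}9.png',im)
    r=bot.spot_point(c,'stamp_red_mid')[0]; rs.append(ray(c,r['uv'])); print(r['uv'],r['confidence'])
print(tri(rs))
legs('green')
E
```

```text
eef_pos: [0.5974, -0.2861, 0.0664]
ft_force: [-0.9, -0.1, 0.3]
grip_width: 0.0512
grasp_force: 0.0
eef_pos: [0.5064, -0.2427, 0.2673]
ft_force: [1.7, -0.9, -0.8]
grip_width: 0.0514
grasp_force: 0.0
eef_pos: [0.5067, -0.2428, 0.2884]
eef_pos: [0.5095, -0.2441, 0.296]
[214.4, 260.5] 0.5
[288.5, 169.2] 0.82
[ 0.6153 -0.2962  0.0641]
t 23.6167 p [ 0.5079 -0.2433  0.2958] j [-0.45  0.31  0.21  1.41  0.   -0.  ] w 0.04264965278608607
hover [0.453 0.232 0.141] calls 3 rows 5.4 each shift [-18.3 158.3 -51.7] rot [-0.12   0.194  0.642]
pick [0.453 0.232 0.041] calls 1 rows 2.4 each shift [   0.    0. -100.] rot [0. 0. 0.]
lift [0.453 0.232 0.241] calls 1 rows 4.8 each shift [  0.   0. 200.] rot [0. 0. 0.]
over [ 0.541 -0.155  0.3  ] calls 2 rows 7.5 each shift [  43.7 -193.4   29.7] rot [ 0.178 -0.243 -0.889]
tilt [ 0.589 -0.169  0.168] calls 2 rows 4.2 each shift [ 24.   -6.9 -66.2] rot [-0.144 -0.503 -0.   ]
place [ 0.589 -0.169  0.07 ] calls 1 rows 2.3 each shift [  0.   0. -97.] rot [0. 0. 0.]
back [ 0.492 -0.141  0.07 ] calls 1 rows 2.4 each shift [-96.1  27.6   0. ] rot [0. 0. 0.]
up [ 0.464 -0.133  0.268] calls 1 rows 4.8 each shift [-28.8   8.3 197. ] rot [0. 0. 0.]
```

```bash
cat > stampfit.py <<'E'
from look import *
def fit(c):
    """wrist view: colour knob blob -> knob top centre at z=.122, plus network mid at z=.066"""
    o=bot.get_obs(); im=bot.camera("wrist"); 
    for r in bot.spot_point("wrist",f"stamp_{c}_mid")[:2]: print(c,"mid",np.round(r["uv"]),round(r["confidence"],2),at("wrist",r["uv"],.066,o))
    for r in bot.silhouettes("wrist",f"stamp_{c}_mid")[:1]:
        m=r["mask"]; ys,xs=np.nonzero(m); print("mask bbox",xs.min(),ys.min(),xs.max(),ys.max())
        pts=np.c_[xs,ys].astype(float); w,_=cv2.PCACompute(pts,None)[0:2]; d=_[0]
        t=(pts-w)@d
        # foot end and knob end -> base point z=.010, top z=.122 
        for k in (t.argmin(),t.argmax()): print(" end",pts[k],"@.010",at("wrist",pts[k],.01,o)[:2],"@.122",at("wrist",pts[k],.122,o)[:2])
    return im
E
python3 -c "
from stampfit import *
cv2.imwrite('pics/w10.png',fit('red'))"
python3 -m inch '[-18,158,-20,-0.12,0.194,0.642,50, -18,158,-20,-0.12,0.194,0.642,50, -18,158,-20,-0.12,0.194,0.642,50, -18,158,-20,-0.12,0.194,0.642,50, -18,158,-20,-0.12,0.194,0.642,50, -18,158,-20,-0.12,0.194,0.642,50, -18,158,-20,-0.12,0.194,0.642,50]' |grep eef
python3 -m inch '[-18,158,-50,-0.12,0.194,0.642,50, -18,158,-50,-0.12,0.194,0.642,50, -18,158,-50,-0.12,0.194,0.642,50, -18,158,-50,-0.12,0.194,0.642,50, -18,158,-50,-0.12,0.194,0.642,50, -18,158,-50,-0.12,0.194,0.642,50, -18,158,-50,-0.12,0.194,0.642,50]' |grep eef
python3 -m inch '[-18,158,-65,-0.12,0.194,0.642,50, -18,158,-65,-0.12,0.194,0.642,50, -18,158,-65,-0.12,0.194,0.642,50, -18,158,-65,-0.12,0.194,0.642,50, -18,158,-65,-0.12,0.194,0.642,50, -18,158,-65,-0.12,0.194,0.642,50, -18,158,-65,-0.12,0.194,0.642,50]' |grep eef
python3 -c "
from chain import *
from look import *
look('w11',{'stamp_green_mid':.036})
legs('green')"
```

```text
red mid [277. 262.] 0.69 [ 0.6094 -0.2922  0.066 ]
mask bbox 261 227 291 303
 end [286. 227.] @.010 [ 0.5997 -0.2753] @.122 [ 0.5531 -0.2567]
 end [263. 303.] @.010 [ 0.6848 -0.3478] @.122 [ 0.6145 -0.309 ]
eef_pos: [0.4894, -0.0838, 0.2776]
eef_pos: [0.4713, 0.0735, 0.2269]
eef_pos: [0.4535, 0.2309, 0.1617]
[0.4535 0.2309 0.1617] [-0.6746  0.6917 -0.1805 -0.1842] 25.5167
stamp_green_mid [278. 295.] 0.92 [0.4532 0.2288 0.036 ]
t 25.6167 p [0.4543 0.2298 0.1627] j [ 0.68  0.57  0.14  1.5  -0.39 -0.79] w 0.0422596193377845
hover [0.453 0.232 0.141] calls 1 rows 0.5 each shift [ -1.2   1.8 -22.1] rot [-0.003  0.003  0.004]
pick [0.453 0.232 0.041] calls 1 rows 2.4 each shift [   0.    0. -100.] rot [0. 0. 0.]
lift [0.453 0.232 0.241] calls 1 rows 4.8 each shift [  0.   0. 200.] rot [0. 0. 0.]
over [ 0.541 -0.155  0.3  ] calls 2 rows 7.5 each shift [  43.7 -193.4   29.7] rot [ 0.178 -0.243 -0.889]
tilt [ 0.589 -0.169  0.168] calls 2 rows 4.2 each shift [ 24.   -6.9 -66.2] rot [-0.144 -0.503 -0.   ]
place [ 0.589 -0.169  0.07 ] calls 1 rows 2.3 each shift [  0.   0. -97.] rot [0. 0. 0.]
back [ 0.492 -0.141  0.07 ] calls 1 rows 2.4 each shift [-96.1  27.6   0. ] rot [0. 0. 0.]
up [ 0.464 -0.133  0.268] calls 1 rows 4.8 each shift [-28.8   8.3 197. ] rot [0. 0. 0.]
```

```bash
python3 -m inch '[-1,1,-40,0,0,0,50, -1,1,-80,0,0,0,50, -1,1,-110,0,0,0,50, -1,1,-121,0,0,0,50, -1,1,-121,0,0,0,50, -1,1,-121,0,0,0,50]' |grep -E "eef|ft"
python3 -m inch '[0,0,0,0,0,0,0, 0,0,0,0,0,0,0, 0,0,0,0,0,0,0, 0,0,0,0,0,0,0, 0,0,0,0,0,0,0, 0,0,0,0,0,0,0]' |grep -E "eef|ft|grip|gra"
python3 -m inch '[0,0,10,0,0,0,0, 0,0,40,0,0,0,0, 0,0,80,0,0,0,0, 0,0,120,0,0,0,0, 0,0,160,0,0,0,0, 0,0,200,0,0,0,0, 0,0,200,0,0,0,0, 0,0,200,0,0,0,0]' |grep -E "eef|grip"
python3 -m inch '[44,-193,30,0.178,-0.243,-0.889,0, 44,-193,30,0.178,-0.243,-0.889,0, 44,-193,30,0.178,-0.243,-0.889,0, 44,-193,30,0.178,-0.243,-0.889,0, 44,-193,30,0.178,-0.243,-0.889,0, 44,-193,30,0.178,-0.243,-0.889,0, 44,-193,30,0.178,-0.243,-0.889,0, 44,-193,30,0.178,-0.243,-0.889,0]' |grep -E "eef"
python3 -m inch '[44,-193,30,0.178,-0.243,-0.889,0, 44,-193,30,0.178,-0.243,-0.889,0, 44,-193,30,0.178,-0.243,-0.889,0, 44,-193,30,0.178,-0.243,-0.889,0, 44,-193,30,0.178,-0.243,-0.889,0, 44,-193,30,0.178,-0.243,-0.889,0, 44,-193,30,0.178,-0.243,-0.889,0, 44,-193,30,0.178,-0.243,-0.889,0]' |grep -E "eef|rot"
python3 -c "
from chain import *
legs('green',3)"
```

```text
eef_pos: [0.4537, 0.2309, 0.0422]
ft_force: [-0.0, -0.0, 1.2]
eef_pos: [0.4545, 0.2325, 0.0436]
ft_force: [-0.1, 0.3, 7.0]
grip_width: 0.0209
grasp_force: 59.1
eef_pos: [0.454, 0.2326, 0.2446]
grip_width: 0.0213
eef_pos: [0.4964, 0.037, 0.2701]
eef_pos: [0.5399, -0.1558, 0.2993]
tool_rot: [0.143, 0.99, -0.0, -0.0]
t 28.6167 p [ 0.5399 -0.1558  0.2993] j [-0.28  0.35  0.28  1.5  -0.    0.01] w 0.020982782034095742
over [ 0.541 -0.155  0.3  ] calls 1 rows 0.1 each shift [0.6 0.7 0.7] rot [ 0.    -0.001  0.008]
tilt [ 0.589 -0.169  0.168] calls 2 rows 4.2 each shift [ 24.   -6.9 -66.2] rot [-0.144 -0.503 -0.   ]
place [ 0.589 -0.169  0.07 ] calls 1 rows 2.3 each shift [  0.   0. -97.] rot [0. 0. 0.]
back [ 0.492 -0.141  0.07 ] calls 1 rows 2.4 each shift [-96.1  27.6   0. ] rot [0. 0. 0.]
up [ 0.464 -0.133  0.268] calls 1 rows 4.8 each shift [-28.8   8.3 197. ] rot [0. 0. 0.]
```

```bash
python3 -m inch '[24,-7,-55,-0.144,-0.503,0,0, 24,-7,-55,-0.144,-0.503,0,0, 24,-7,-55,-0.144,-0.503,0,0, 24,-7,-55,-0.144,-0.503,0,0, 24,-7,-55,-0.144,-0.503,0,0, 24,-7,-55,-0.144,-0.503,0,0]' |grep -E "eef"
python3 -m inch '[24,-7,-65,-0.144,-0.503,0,0, 24,-7,-65,-0.144,-0.503,0,0, 24,-7,-65,-0.144,-0.503,0,0, 24,-7,-65,-0.144,-0.503,0,0, 24,-7,-65,-0.144,-0.503,0,0, 24,-7,-65,-0.144,-0.503,0,0, 24,-7,-65,-0.144,-0.503,0,0]' |grep -E "eef|rot"
python3 -m inch '[0,0,-40,0,0,0,0, 0,0,-80,0,0,0,0, 0,0,-100,0,0,0,0, 0,0,-104,0,0,0,0, 0,0,-104,0,0,0,0, 0,0,-104,0,0,0,0, 0,0,-104,0,0,0,0]' |grep -E "eef|ft_f"
python3 -m inch '[0,0,-2,0,0,0,0, 0,0,-2,0,0,0,0, 0,0,-2,0,0,0,0]' | grep -E "eef|ft_f"
python3 -m inch '[0,0,-2,0,0,0,0, 0,0,-2,0,0,0,0, 0,0,-2,0,0,0,0]' | grep -E "eef|ft_f"
```

```text
eef_pos: [0.5559, -0.1587, 0.2372]
eef_pos: [0.589, -0.1683, 0.1788]
tool_rot: [0.121, 0.858, -0.07, 0.494]
eef_pos: [0.5908, -0.1688, 0.0792]
ft_force: [0.7, 0.4, -0.3]
eef_pos: [0.5896, -0.1685, 0.0769]
ft_force: [-0.0, -0.5, 0.3]
eef_pos: [0.5889, -0.1684, 0.0732]
ft_force: [0.3, -0.0, -0.8]
```

```bash
python3 -m inch '[0,0,-2,0,0,0,0, 0,0,-2,0,0,0,0, 0,0,-2,0,0,0,0]' | grep -E "eef|ft_f"
python3 -m inch '[0,0,-1,0,0,0,0, 0,0,-1,0,0,0,0, 0,0,-1,0,0,0,0]' | grep -E "eef|ft_f"
python3 -m inch '[0,0,-1,0,0,0,0, 0,0,-1,0,0,0,0, 0,0,-1,0,0,0,0]' | grep -E "eef|ft_f"
python3 -m inch '[0,0,-1,0,0,0,0, 0,0,-1,0,0,0,0, 0,0,-1,0,0,0,0]' | grep -E "eef|ft_f"
```

```text
eef_pos: [0.5889, -0.1684, 0.0708]
ft_force: [-0.0, -0.1, -0.8]
eef_pos: [0.5889, -0.1684, 0.0699]
ft_force: [-0.0, 0.6, -0.1]
eef_pos: [0.5889, -0.1684, 0.069]
ft_force: [0.1, -0.3, -0.4]
eef_pos: [0.589, -0.1684, 0.0681]
ft_force: [-0.3, -0.3, -1.2]
```

```bash
python3 -m inch '[0,0,-1,0,0,0,0, 0,0,-1,0,0,0,0, 0,0,-1,0,0,0,0]' | grep -E "eef|ft_f"
python3 -m inch '[0,0,-1,0,0,0,0, 0,0,-1,0,0,0,0, 0,0,-1,0,0,0,0]' | grep -E "eef|ft_f"
```

```text
eef_pos: [0.5894, -0.1685, 0.068]
ft_force: [-2.7, -0.3, 5.3]
eef_pos: [0.5898, -0.1687, 0.0679]
ft_force: [-3.7, 0.5, 7.5]
```

Contact at 0.068 again. I'll release, retreat, turn back upright and check the green stamp.

```bash
python3 -m inch '[0,0,1,0,0,0,0, 0,0,1,0,0,0,20, 0,0,1,0,0,0,60, 0,0,1,0,0,0,60, 0,0,1,0,0,0,60, 0,0,1,0,0,0,60]' |grep -E "eef|ft_f|wid"
python3 -m inch '[-20,6,0,0,0,0,60, -50,14,0,0,0,0,60, -96,28,0,0,0,0,60, -96,28,40,0,0,0,60, -96,28,80,0,0,0,60, -96,28,120,0,0,0,60, -96,28,160,0,0,0,60, -96,28,200,0,0,0,60]' |grep -E "eef|ft_f"
python3 -m inch '[0,0,20,0.144,0.503,0,50, 0,0,20,0.144,0.503,0,50, 0,0,20,0.144,0.503,0,50, 0,0,20,0.144,0.503,0,50, 0,0,20,0.144,0.503,0,50]' |grep -E "eef"
python3 -m inch '[0,0,10,0.144,0.503,0,50, 0,0,10,0.144,0.503,0,50, 0,0,10,0.144,0.503,0,50, 0,0,10,0.144,0.503,0,50, 0,0,10,0.144,0.503,0,50]' |grep -E "eef"
python3 - <<'E'
from chain import *
from stampfit import fit
cv2.imwrite('pics/w12.png',fit('green'))
bot.camera("side")
for r in bot.spot_point("side","stamp_green_mid")[:1]+bot.spot_point("side","stamp_red_mid")[:1]: print(at("side",r["uv"],.066),r["confidence"])
legs('yellow')
E
```

```text
eef_pos: [0.5886, -0.1683, 0.0665]
ft_force: [-0.3, 0.5, -0.0]
grip_width: 0.0511
eef_pos: [0.4907, -0.1397, 0.2508]
ft_force: [1.6, 0.7, -0.9]
eef_pos: [0.4933, -0.1405, 0.2737]
eef_pos: [0.4967, -0.1414, 0.2815]
green mid [276. 260.] 0.68 [ 0.5928 -0.1707  0.066 ]
mask bbox 261 229 292 308
 end [286. 229.] @.010 [ 0.5863 -0.1574] @.122 [ 0.5375 -0.1464]
 end [263. 308.] @.010 [ 0.6829 -0.2141] @.122 [ 0.6063 -0.1868]
[ 0.5865 -0.1739  0.066 ] 0.79
[ 0.6046 -0.2964  0.066 ] 0.75
t 34.5833 p [ 0.4938 -0.1406  0.2823] j [-0.28  0.21  0.04  1.34 -0.    0.  ] w 0.04240822093541652
hover [0.621 0.227 0.141] calls 2 rows 7.6 each shift [ 63.6 184.  -70.9] rot [-0.196  0.269  0.883]
pick [0.621 0.227 0.041] calls 1 rows 2.4 each shift [   0.    0. -100.] rot [0. 0. 0.]
lift [0.621 0.227 0.241] calls 1 rows 4.8 each shift [  0.   0. 200.] rot [0. 0. 0.]
over [ 0.44  -0.266  0.3  ] calls 3 rows 5.7 each shift [ -60.5 -164.6   19.8] rot [ 0.101 -0.184 -0.678]
tilt [ 0.482 -0.292  0.168] calls 2 rows 4.2 each shift [ 21.4 -13.  -66.2] rot [-0.271 -0.448  0.   ]
place [ 0.482 -0.292  0.07 ] calls 1 rows 2.3 each shift [  0.   0. -97.] rot [0. 0. 0.]
back [ 0.397 -0.241  0.07 ] calls 1 rows 2.4 each shift [-85.5  51.8   0. ] rot [0. 0. 0.]
up [ 0.371 -0.225  0.268] calls 1 rows 4.8 each shift [-25.7  15.6 197. ] rot [0. 0. 0.]
```

Green stands at (0.593, −0.171), right on its pad. Yellow next.

```bash
python3 -m inch '[64,184,-30,-0.196,0.269,0.883,50, 64,184,-30,-0.196,0.269,0.883,50, 64,184,-30,-0.196,0.269,0.883,50, 64,184,-30,-0.196,0.269,0.883,50, 64,184,-30,-0.196,0.269,0.883,50, 64,184,-30,-0.196,0.269,0.883,50, 64,184,-30,-0.196,0.269,0.883,50, 64,184,-30,-0.196,0.269,0.883,50]' |grep eef
python3 -m inch '[64,184,-90,-0.196,0.269,0.883,50, 64,184,-90,-0.196,0.269,0.883,50, 64,184,-90,-0.196,0.269,0.883,50, 64,184,-90,-0.196,0.269,0.883,50, 64,184,-90,-0.196,0.269,0.883,50, 64,184,-90,-0.196,0.269,0.883,50, 64,184,-90,-0.196,0.269,0.883,50, 64,184,-90,-0.196,0.269,0.883,50]' |grep eef
python3 -c "
from chain import *
from look import *
look('w13',{'stamp_yellow_mid':.036})
legs('yellow')"
```

```text
eef_pos: [0.5582, 0.0445, 0.2526]
eef_pos: [0.6216, 0.2288, 0.1608]
[0.6216 0.2288 0.1608] [-0.677   0.6887 -0.1806 -0.1865] 35.9167
stamp_yellow_mid [278. 293.] 0.83 [0.6202 0.2253 0.036 ]
t 36.0167 p [0.6216 0.2282 0.1625] j [ 0.53  0.85  0.66  1.68 -0.44 -0.95] w 0.04257207439194019
hover [0.621 0.227 0.141] calls 1 rows 0.5 each shift [ -0.6  -0.8 -21.9] rot [-0.    -0.    -0.001]
pick [0.621 0.227 0.041] calls 1 rows 2.4 each shift [   0.    0. -100.] rot [0. 0. 0.]
lift [0.621 0.227 0.241] calls 1 rows 4.8 each shift [  0.   0. 200.] rot [0. 0. 0.]
over [ 0.44  -0.266  0.3  ] calls 3 rows 5.7 each shift [ -60.5 -164.6   19.8] rot [ 0.101 -0.184 -0.678]
tilt [ 0.482 -0.292  0.168] calls 2 rows 4.2 each shift [ 21.4 -13.  -66.2] rot [-0.271 -0.448  0.   ]
place [ 0.482 -0.292  0.07 ] calls 1 rows 2.3 each shift [  0.   0. -97.] rot [0. 0. 0.]
back [ 0.397 -0.241  0.07 ] calls 1 rows 2.4 each shift [-85.5  51.8   0. ] rot [0. 0. 0.]
up [ 0.371 -0.225  0.268] calls 1 rows 4.8 each shift [-25.7  15.6 197. ] rot [0. 0. 0.]
```

```bash
python3 -m inch '[-1,-1,-40,0,0,0,50, -1,-1,-80,0,0,0,50, -1,-1,-110,0,0,0,50, -1,-1,-121,0,0,0,50, -1,-1,-121,0,0,0,50, -1,-1,-121,0,0,0,50]' |grep -E "eef|ft"
python3 -m inch '[0,0,0,0,0,0,0, 0,0,0,0,0,0,0, 0,0,0,0,0,0,0, 0,0,0,0,0,0,0, 0,0,0,0,0,0,0, 0,0,0,0,0,0,0]' |grep -E "eef|ft|grip|gra"
python3 -m inch '[0,0,10,0,0,0,0, 0,0,40,0,0,0,0, 0,0,80,0,0,0,0, 0,0,120,0,0,0,0, 0,0,160,0,0,0,0, 0,0,200,0,0,0,0, 0,0,200,0,0,0,0, 0,0,200,0,0,0,0]' |grep -E "eef|grip"
python3 -m inch '[-60,-165,20,0.101,-0.184,-0.678,0, -60,-165,20,0.101,-0.184,-0.678,0, -60,-165,20,0.101,-0.184,-0.678,0, -60,-165,20,0.101,-0.184,-0.678,0, -60,-165,20,0.101,-0.184,-0.678,0, -60,-165,20,0.101,-0.184,-0.678,0, -60,-165,20,0.101,-0.184,-0.678,0, -60,-165,20,0.101,-0.184,-0.678,0]' |grep -E "eef"
python3 -m inch '[-60,-165,20,0.101,-0.184,-0.678,0, -60,-165,20,0.101,-0.184,-0.678,0, -60,-165,20,0.101,-0.184,-0.678,0, -60,-165,20,0.101,-0.184,-0.678,0, -60,-165,20,0.101,-0.184,-0.678,0, -60,-165,20,0.101,-0.184,-0.678,0, -60,-165,20,0.101,-0.184,-0.678,0, -60,-165,20,0.101,-0.184,-0.678,0]' |grep -E "eef"
python3 -m inch '[-60,-165,20,0.101,-0.184,-0.678,0, -60,-165,20,0.101,-0.184,-0.678,0, -60,-165,20,0.101,-0.184,-0.678,0, -60,-165,20,0.101,-0.184,-0.678,0, -60,-165,20,0.101,-0.184,-0.678,0, -60,-165,20,0.101,-0.184,-0.678,0, -60,-165,20,0.101,-0.184,-0.678,0, -60,-165,20,0.101,-0.184,-0.678,0]' |grep -E "eef|rot"
python3 -c "
from chain import *
legs('yellow',3)"
```

```text
eef_pos: [0.6222, 0.2256, 0.0429]
ft_force: [0.5, 0.8, 0.7]
eef_pos: [0.6236, 0.227, 0.045]
ft_force: [-0.3, 2.3, 6.7]
grip_width: 0.0209
grasp_force: 59.9
eef_pos: [0.6231, 0.2268, 0.2464]
grip_width: 0.0207
eef_pos: [0.5614, 0.0605, 0.2607]
eef_pos: [0.5018, -0.1034, 0.2808]
eef_pos: [0.4422, -0.2681, 0.3008]
tool_rot: [0.266, 0.964, 0.0, -0.001]
t 39.6833 p [ 0.4422 -0.2681  0.3008] j [-0.55  0.26  0.16  1.47  0.   -0.01] w 0.021112064020070546
over [ 0.44  -0.266  0.3  ] calls 1 rows 0.1 each shift [-2.6  1.6 -0.8] rot [-0.001 -0.001 -0.005]
tilt [ 0.482 -0.292  0.168] calls 2 rows 4.2 each shift [ 21.4 -13.  -66.2] rot [-0.271 -0.448  0.   ]
place [ 0.482 -0.292  0.07 ] calls 1 rows 2.3 each shift [  0.   0. -97.] rot [0. 0. 0.]
back [ 0.397 -0.241  0.07 ] calls 1 rows 2.4 each shift [-85.5  51.8   0. ] rot [0. 0. 0.]
up [ 0.371 -0.225  0.268] calls 1 rows 4.8 each shift [-25.7  15.6 197. ] rot [0. 0. 0.]
```

```bash
python3 -m inch '[20,-11,-55,-0.271,-0.448,0,0, 20,-11,-55,-0.271,-0.448,0,0, 20,-11,-55,-0.271,-0.448,0,0, 20,-11,-55,-0.271,-0.448,0,0, 20,-11,-55,-0.271,-0.448,0,0, 20,-11,-55,-0.271,-0.448,0,0]' |grep -E "eef"
python3 -m inch '[20,-11,-65,-0.271,-0.448,0,0, 20,-11,-65,-0.271,-0.448,0,0, 20,-11,-65,-0.271,-0.448,0,0, 20,-11,-65,-0.271,-0.448,0,0, 20,-11,-65,-0.271,-0.448,0,0, 20,-11,-65,-0.271,-0.448,0,0, 20,-11,-65,-0.271,-0.448,0,0]' |grep -E "eef|rot"
python3 -m inch '[0,0,-40,0,0,0,0, 0,0,-80,0,0,0,0, 0,0,-100,0,0,0,0, 0,0,-106,0,0,0,0, 0,0,-106,0,0,0,0, 0,0,-106,0,0,0,0, 0,0,-106,0,0,0,0]' |grep -E "eef|ft_f|rot"
python3 -c "
from chain import *
legs('yellow',5)"
```

```text
eef_pos: [0.4575, -0.2748, 0.2411]
eef_pos: [0.4838, -0.2901, 0.1809]
tool_rot: [0.231, 0.835, -0.134, 0.482]
eef_pos: [0.4903, -0.2954, 0.0784]
tool_rot: [0.232, 0.835, -0.133, 0.481]
ft_force: [0.0, 0.0, -0.9]
t 41.35 p [ 0.4903 -0.2954  0.0784] j [-0.54  0.55 -1.08 -1.11  0.    0.  ] w 0.021130704051064986
place [ 0.482 -0.292  0.07 ] calls 1 rows 0.3 each shift [-7.9  3.  -7.9] rot [-0.002 -0.001 -0.003]
back [ 0.397 -0.241  0.07 ] calls 1 rows 2.4 each shift [-85.5  51.8   0. ] rot [0. 0. 0.]
up [ 0.371 -0.225  0.268] calls 1 rows 4.8 each shift [-25.7  15.6 197. ] rot [0. 0. 0.]
```

Joint 3 is at its limit, pushing yellow about 8 mm outward. That is well within tolerance, so I'll keep lowering in small steps.

```bash
python3 -m inch '[0,0,-4,0,0,0,0, 0,0,-4,0,0,0,0, 0,0,-4,0,0,0,0]' | grep -E "eef|ft_f"
python3 -m inch '[0,0,-3,0,0,0,0, 0,0,-3,0,0,0,0, 0,0,-3,0,0,0,0]' | grep -E "eef|ft_f"
python3 -m inch '[0,0,-1,0,0,0,0, 0,0,-1,0,0,0,0, 0,0,-1,0,0,0,0]' | grep -E "eef|ft_f"
python3 -m inch '[0,0,-1,0,0,0,0, 0,0,-1,0,0,0,0, 0,0,-1,0,0,0,0]' | grep -E "eef|ft_f|rot"
```

```text
eef_pos: [0.4894, -0.2955, 0.0741]
ft_force: [0.0, 0.2, -0.2]
eef_pos: [0.4888, -0.2953, 0.0696]
ft_force: [0.4, 0.4, -1.2]
eef_pos: [0.4889, -0.2952, 0.0683]
ft_force: [-0.4, 0.2, -1.3]
eef_pos: [0.4889, -0.2952, 0.0673]
tool_rot: [0.233, 0.836, -0.133, 0.479]
ft_force: [-1.2, -0.9, -0.7]
```

```bash
python3 -m inch '[0,0,-1,0,0,0,0, 0,0,-1,0,0,0,0, 0,0,-1,0,0,0,0]' | grep -E "eef|ft_f"
python3 -m inch '[0,0,-1,0,0,0,0, 0,0,-1,0,0,0,0, 0,0,-1,0,0,0,0]' | grep -E "eef|ft_f|rot"
```

```text
eef_pos: [0.489, -0.2952, 0.0664]
ft_force: [0.1, 0.6, -1.3]
eef_pos: [0.4895, -0.2956, 0.0663]
tool_rot: [0.233, 0.835, -0.133, 0.48]
ft_force: [-1.1, 0.1, 3.9]
```

```bash
python3 -m inch '[0,0,1,0,0,0,0, 0,0,1,0,0,0,20, 0,0,1,0,0,0,65, 0,0,1,0,0,0,65, 0,0,1,0,0,0,65, 0,0,1,0,0,0,65]' |grep -E "eef|ft_f|wid"
python3 -m inch '[0,0,10,0,0,0,65, 0,0,30,0,0,0,65, 0,0,60,0,0,0,65, 0,0,95,0,0,0,65, -10,6,130,0,0,0,65, -40,24,160,0,0,0,65, -60,36,190,0,0,0,65, -80,48,200,0,0,0,65]' |grep -E "eef|ft_f"
python3 -m inch '[0,0,20,0.271,0.448,0,50, 0,0,20,0.271,0.448,0,50, 0,0,20,0.271,0.448,0,50, 0,0,20,0.271,0.448,0,50, 0,0,20,0.271,0.448,0,50]' |grep -E "eef"
python3 -m inch '[0,0,10,0.271,0.448,0,50, 0,0,10,0.271,0.448,0,50, 0,0,10,0.271,0.448,0,50, 0,0,10,0.271,0.448,0,50, 0,0,10,0.271,0.448,0,50]' |grep -E "eef"
sed -i 's/yaw=R.from_rotvec(\[0,0,phi-/psi=phi+(np.radians(60) if c=="blue" else 0); yaw=R.from_rotvec([0,0,psi-/; s/rad=np.array(\[np.cos(phi),np.sin(phi),0\])/rad=np.array([np.cos(psi),np.sin(psi),0])/' chain.py
python3 - <<'E'
from chain import *
from stampfit import fit
cv2.imwrite('pics/w14.png',fit('yellow'))
bot.camera("side")
for n in("yellow","green","red"):
    for r in bot.spot_point("side",f"stamp_{n}_mid")[:1]: print(n,at("side",r["uv"],.066),r["confidence"])
legs('blue')
E
```

```text
eef_pos: [0.4891, -0.2953, 0.0664]
ft_force: [-1.0, 0.1, -0.2]
grip_width: 0.0557
eef_pos: [0.409, -0.2473, 0.272]
ft_force: [1.2, -0.3, 1.2]
eef_pos: [0.4081, -0.2467, 0.2881]
eef_pos: [0.411, -0.2485, 0.295]
yellow mid [275. 260.] 0.83 [ 0.491  -0.2999  0.066 ]
mask bbox 260 231 292 306
 end [287. 231.] @.010 [ 0.4903 -0.2827] @.122 [ 0.45   -0.2623]
 end [262. 306.] @.010 [ 0.5619 -0.3621] @.122 [ 0.5018 -0.3199]
yellow [ 0.4938 -0.2854  0.066 ] 0.54
green [ 0.576  -0.1766  0.066 ] 0.66
red [ 0.6086 -0.3011  0.066 ] 0.64
t 45.2 p [ 0.4083 -0.2468  0.2969] j [-0.54  0.17  0.03  1.41  0.    0.  ] w 0.04249261379487742
hover [0.509 0.23  0.141] calls 3 rows 5.7 each shift [ 33.6 159.  -52.1] rot [-0.104  0.19   0.677]
pick [0.509 0.23  0.041] calls 1 rows 2.4 each shift [   0.    0. -100.] rot [0. 0. 0.]
lift [0.509 0.23  0.241] calls 1 rows 4.8 each shift [  0.   0. 200.] rot [0. 0. 0.]
over [ 0.435 -0.214  0.3  ] calls 2 rows 5.4 each shift [ -36.9 -221.9   29.7] rot [ 0.243 -0.118 -0.419]
tilt [ 0.474 -0.182  0.168] calls 2 rows 4.2 each shift [ 19.3  15.9 -66.2] rot [ 0.333 -0.404  0.   ]
place [ 0.474 -0.182  0.07 ] calls 1 rows 2.3 each shift [  0.   0. -97.] rot [0. 0. 0.]
back [ 0.397 -0.245  0.07 ] calls 1 rows 2.4 each shift [-77.2 -63.5   0. ] rot [0. 0. 0.]
up [ 0.374 -0.265  0.268] calls 1 rows 4.8 each shift [-23.2 -19.1 197. ] rot [0. 0. 0.]
```

View pics/w14.png

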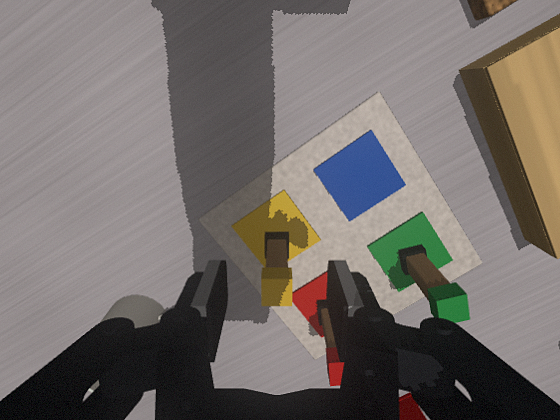

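Yellow (foot (276,241)), green (foot (410,255)) and red (foot (325,318)) stand on their own pads. Blue is next. It goes on with the tool heading turned 60° because the pad is close to the base.

```bash
python3 -m inch '[34,159,-20,-0.104,0.19,0.677,50, 34,159,-20,-0.104,0.19,0.677,50, 34,159,-20,-0.104,0.19,0.677,50, 34,159,-20,-0.104,0.19,0.677,50, 34,159,-20,-0.104,0.19,0.677,50, 34,159,-20,-0.104,0.19,0.677,50, 34,159,-20,-0.104,0.19,0.677,50, 34,159,-20,-0.104,0.19,0.677,50]' |grep eef
python3 -m inch '[34,159,-50,-0.104,0.19,0.677,50, 34,159,-50,-0.104,0.19,0.677,50, 34,159,-50,-0.104,0.19,0.677,50, 34,159,-50,-0.104,0.19,0.677,50, 34,159,-50,-0.104,0.19,0.677,50, 34,159,-50,-0.104,0.19,0.677,50, 34,159,-50,-0.104,0.19,0.677,50, 34,159,-50,-0.104,0.19,0.677,50]' |grep eef
python3 -m inch '[34,159,-65,-0.104,0.19,0.677,50, 34,159,-65,-0.104,0.19,0.677,50, 34,159,-65,-0.104,0.19,0.677,50, 34,159,-65,-0.104,0.19,0.677,50, 34,159,-65,-0.104,0.19,0.677,50, 34,159,-65,-0.104,0.19,0.677,50, 34,159,-65,-0.104,0.19,0.677,50, 34,159,-65,-0.104,0.19,0.677,50]' |grep eef
python3 -c "
from chain import *
from look import *
look('w15',{'stamp_blue_mid':.036})
legs('blue')"
```

```text
eef_pos: [0.4427, -0.0878, 0.277]
eef_pos: [0.477, 0.0702, 0.2268]
eef_pos: [0.5114, 0.2287, 0.1621]
[0.5114 0.2287 0.1621] [-0.6722  0.6935 -0.1808 -0.1856] 47.2
stamp_blue_mid [282. 301.] 0.57 [0.5078 0.2311 0.036 ]
t 47.3 p [0.5118 0.2283 0.1627] j [ 0.62  0.65  0.29  1.54 -0.41 -0.85] w 0.04296192516565337
hover [0.509 0.23  0.141] calls 1 rows 0.5 each shift [ -2.8   1.9 -22.1] rot [0.    0.002 0.006]
pick [0.509 0.23  0.041] calls 1 rows 2.4 each shift [   0.    0. -100.] rot [0. 0. 0.]
lift [0.509 0.23  0.241] calls 1 rows 4.8 each shift [  0.   0. 200.] rot [0. 0. 0.]
over [ 0.435 -0.214  0.3  ] calls 2 rows 5.4 each shift [ -36.9 -221.9   29.7] rot [ 0.243 -0.118 -0.419]
tilt [ 0.474 -0.182  0.168] calls 2 rows 4.2 each shift [ 19.3  15.9 -66.2] rot [ 0.333 -0.404  0.   ]
place [ 0.474 -0.182  0.07 ] calls 1 rows 2.3 each shift [  0.   0. -97.] rot [0. 0. 0.]
back [ 0.397 -0.245  0.07 ] calls 1 rows 2.4 each shift [-77.2 -63.5   0. ] rot [0. 0. 0.]
up [ 0.374 -0.265  0.268] calls 1 rows 4.8 each shift [-23.2 -19.1 197. ] rot [0. 0. 0.]
```

```bash
python3 -m inch '[-3,3,-40,0,0,0.006,50, -3,3,-80,0,0,0.006,50, -3,3,-110,0,0,0.006,50, -3,3,-121,0,0,0.006,50, -3,3,-121,0,0,0.006,50, -3,3,-121,0,0,0.006,50]' |grep -E "eef|ft"
python3 -m inch '[0,0,0,0,0,0,0, 0,0,0,0,0,0,0, 0,0,0,0,0,0,0, 0,0,0,0,0,0,0, 0,0,0,0,0,0,0, 0,0,0,0,0,0,0]' |grep -E "eef|ft|grip|gra"
python3 -m inch '[0,0,10,0,0,0,0, 0,0,40,0,0,0,0, 0,0,80,0,0,0,0, 0,0,120,0,0,0,0, 0,0,160,0,0,0,0, 0,0,200,0,0,0,0, 0,0,200,0,0,0,0, 0,0,200,0,0,0,0]' |grep -E "eef|grip"
python3 -m inch '[-37,-222,30,0.243,-0.118,-0.419,0, -37,-222,30,0.243,-0.118,-0.419,0, -37,-222,30,0.243,-0.118,-0.419,0, -37,-222,30,0.243,-0.118,-0.419,0, -37,-222,30,0.243,-0.118,-0.419,0, -37,-222,30,0.243,-0.118,-0.419,0, -37,-222,30,0.243,-0.118,-0.419,0, -37,-222,30,0.243,-0.118,-0.419,0]' |grep -E "eef"
python3 -m inch '[-37,-222,30,0.243,-0.118,-0.419,0, -37,-222,30,0.243,-0.118,-0.419,0, -37,-222,30,0.243,-0.118,-0.419,0, -37,-222,30,0.243,-0.118,-0.419,0, -37,-222,30,0.243,-0.118,-0.419,0, -37,-222,30,0.243,-0.118,-0.419,0, -37,-222,30,0.243,-0.118,-0.419,0, -37,-222,30,0.243,-0.118,-0.419,0]' |grep -E "eef|rot"
python3 -m inch '[19,16,-40,0.333,-0.404,0,0, 19,16,-40,0.333,-0.404,0,0, 19,16,-40,0.333,-0.404,0,0, 19,16,-40,0.333,-0.404,0,0, 19,16,-40,0.333,-0.404,0,0, 19,16,-40,0.333,-0.404,0,0]' |grep -E "eef"
python3 -m inch '[19,16,-60,0.333,-0.404,0,0, 19,16,-60,0.333,-0.404,0,0, 19,16,-60,0.333,-0.404,0,0, 19,16,-60,0.333,-0.404,0,0, 19,16,-60,0.333,-0.404,0,0, 19,16,-60,0.333,-0.404,0,0, 19,16,-60,0.333,-0.404,0,0]' |grep -E "eef|rot"
python3 -c "
from chain import *
legs('blue',4)"
```

```text
eef_pos: [0.5088, 0.232, 0.0417]
ft_force: [0.2, 0.6, 0.1]
eef_pos: [0.5098, 0.2337, 0.0432]
ft_force: [0.3, 0.5, 7.0]
grip_width: 0.0207
grasp_force: 59.6
eef_pos: [0.5091, 0.2336, 0.2443]
grip_width: 0.0207
eef_pos: [0.4701, 0.0096, 0.2697]
eef_pos: [0.4343, -0.211, 0.2992]
tool_rot: [-0.339, 0.941, 0.001, -0.001]
eef_pos: [0.4521, -0.1938, 0.2587]
eef_pos: [0.4732, -0.179, 0.2007]
tool_rot: [-0.295, 0.815, 0.168, 0.469]
t 51.3833 p [ 0.4732 -0.179   0.2007] j [-0.86  0.31 -0.46  0.77  1.04 -1.54] w 0.02120632543762271
tilt [ 0.474 -0.182  0.168] calls 1 rows 0.8 each shift [  0.8  -3.  -33.2] rot [ 0.006 -0.001 -0.004]
place [ 0.474 -0.182  0.07 ] calls 1 rows 2.3 each shift [  0.   0. -97.] rot [0. 0. 0.]
back [ 0.397 -0.245  0.07 ] calls 1 rows 2.4 each shift [-77.2 -63.5   0. ] rot [0. 0. 0.]
up [ 0.374 -0.265  0.268] calls 1 rows 4.8 each shift [-23.2 -19.1 197. ] rot [0. 0. 0.]
```

```bash
python3 -m inch '[0,-3,-40,0.006,0,-0.004,0, 0,-3,-80,0.006,0,-0.004,0, 0,-3,-115,0.006,0,-0.004,0, 0,-3,-124,0.006,0,-0.004,0, 0,-3,-124,0.006,0,-0.004,0, 0,-3,-124,0.006,0,-0.004,0, 0,-3,-124,0.006,0,-0.004,0]' |grep -E "eef|ft_f|rot"
python3 -m inch '[0,0,-4,0,0,0,0, 0,0,-4,0,0,0,0, 0,0,-4,0,0,0,0]' | grep -E "eef|ft_f"
python3 -m inch '[0,0,-2,0,0,0,0, 0,0,-2,0,0,0,0, 0,0,-2,0,0,0,0]' | grep -E "eef|ft_f"
python3 -c "
from chain import *
legs('blue',5)"
```

```text
eef_pos: [0.4736, -0.1832, 0.0789]
tool_rot: [-0.292, 0.814, 0.167, 0.472]
ft_force: [0.2, -0.8, -0.6]
eef_pos: [0.4725, -0.1828, 0.0736]
ft_force: [0.5, -0.1, -1.0]
eef_pos: [0.472, -0.1824, 0.0706]
ft_force: [0.4, -0.2, -1.3]
t 52.4667 p [ 0.472  -0.1824  0.0706] j [-0.87  0.55 -0.56  0.43  1.05 -1.55] w 0.021063681165874478
place [ 0.474 -0.182  0.07 ] calls 1 rows 0.0 each shift [ 1.9  0.4 -0.1] rot [-0.002  0.001  0.002]
back [ 0.397 -0.245  0.07 ] calls 1 rows 2.4 each shift [-77.2 -63.5   0. ] rot [0. 0. 0.]
up [ 0.374 -0.265  0.268] calls 1 rows 4.8 each shift [-23.2 -19.1 197. ] rot [0. 0. 0.]
```

```bash
python3 -m inch '[0,0,-1,0,0,0,0, 0,0,-1,0,0,0,0, 0,0,-1,0,0,0,0]' | grep -E "eef|ft_f"
python3 -m inch '[0,0,-1,0,0,0,0, 0,0,-1,0,0,0,0, 0,0,-1,0,0,0,0]' | grep -E "eef|ft_f"
python3 -m inch '[0,0,-1,0,0,0,0, 0,0,-1,0,0,0,0, 0,0,-1,0,0,0,0]' | grep -E "eef|ft_f"
```

```text
eef_pos: [0.472, -0.1823, 0.0694]
ft_force: [0.3, -0.3, -1.4]
eef_pos: [0.4722, -0.1823, 0.0688]
ft_force: [-0.9, -0.8, 1.9]
eef_pos: [0.4724, -0.1823, 0.0688]
ft_force: [-3.0, -0.3, 7.4]
```

```bash
python3 -m inch '[0,0,1,0,0,0,0, 0,0,1,0,0,0,20, 0,0,1,0,0,0,65, 0,0,1,0,0,0,65, 0,0,1,0,0,0,65, 0,0,1,0,0,0,65]' |grep -E "eef|ft_f|wid"
python3 -m inch '[0,0,10,0,0,0,65, 0,0,30,0,0,0,65, 0,0,60,0,0,0,65, 0,0,95,0,0,0,65, -8,-6,130,0,0,0,65, -30,-24,170,0,0,0,65, -50,-40,200,0,0,0,65, -50,-40,230,0,0,0,65]' |grep -E "eef|ft_f"
python3 - <<'E'
from chain import *
bot.camera("scene"); bot.camera("side")
for n in ("red","green","yellow","blue"):
    rs=[]
    for c in ("scene","side"):
        for r in bot.spot_point(c,f"stamp_{n}_mid")[:1]:
            rs.append(ray(c,r["uv"])); print(n,c,at(c,r["uv"],.066)[:2],round(r["confidence"],2))
rs=[]
for c in ("scene","side"):
    for r in bot.spot_point(c,"lid_handle")[:1]: rs.append(ray(c,r["uv"])); print("lid",c,at(c,r["uv"],.07),r["confidence"])
if len(rs)>1: print(tri(rs))
to([.46,0.0,.32],down(np.pi/2-.025))
E
```

```text
eef_pos: [0.4721, -0.1822, 0.0683]
ft_force: [0.0, 0.8, 0.0]
grip_width: 0.0554
eef_pos: [0.4203, -0.2232, 0.2994]
ft_force: [0.8, -0.7, -0.5]
red scene [ 0.5412 -0.5083] 0.65
red side [ 0.6114 -0.2757] 0.59
green scene [ 0.5981 -0.1762] 0.52
green side [ 0.5935 -0.1789] 0.92
yellow scene [ 0.4969 -0.3067] 0.71
yellow side [ 0.6007 -0.2939] 0.61
blue scene [ 0.4725 -0.1788] 0.71
blue side [ 0.482  -0.1718] 0.81
lid scene [0.5506 0.0228 0.07  ] 0.81
lid side [0.5456 0.0121 0.07  ] 0.81
[0.5477 0.0198 0.0727]
now [ 0.4221 -0.2218  0.2977] shift mm [ 37.9 221.8  22.3] rotvec [-0.35   1.012 -0.643] j [-1.02  0.25 -0.26  1.29  1.03 -1.83] t 54.9833
```

```bash
python3 -m inch '[19,111,12,-0.175,0.506,-0.322,100, 19,111,12,-0.175,0.506,-0.322,100, 19,111,12,-0.175,0.506,-0.322,100, 19,111,12,-0.175,0.506,-0.322,100, 19,111,12,-0.175,0.506,-0.322,100, 19,111,12,-0.175,0.506,-0.322,100, 19,111,12,-0.175,0.506,-0.322,100]' |grep eef
python3 -m inch '[60,111,12,-0.175,0.506,-0.322,100, 60,111,12,-0.175,0.506,-0.322,100, 60,111,12,-0.175,0.506,-0.322,100, 60,111,12,-0.175,0.506,-0.322,100, 60,111,12,-0.175,0.506,-0.322,100, 60,111,12,-0.175,0.506,-0.322,100, 60,111,12,-0.175,0.506,-0.322,100, 60,111,12,-0.175,0.506,-0.322,100]' |grep eef
python3 -c "
from handle import *
handle('w16',.084)
from plan import *
to([.54,.02,.2],down(np.pi/2-.025))"
```

```text
eef_pos: [0.4417, -0.1097, 0.3127]
eef_pos: [0.5014, 0.0003, 0.3214]
[0.5014 0.0003 0.3214] [ 0.0117  0.9999 -0.0006 -0.0009] 56.2333
lid_handle [308. 201.] 0.87 [0.5376 0.0312 0.07  ]Traceback (most recent call last):
  File "<string>", line 3, in <module>
    handle('w16',.084)
    ~~~~~~^^^^^^^^^^^^
  File "handle.py", line 11, in handle
    cs=max(cv2.findContours(b,0,1)[0],key=cv2.contourArea)[:,0]
       ~~~^^^^^^^^^^^^^^^^^^^^^^^^^^^^^^^^^^^^^^^^^^^^^^^^
ValueError: max() iterable argument is empty
```

View pics/w16.png

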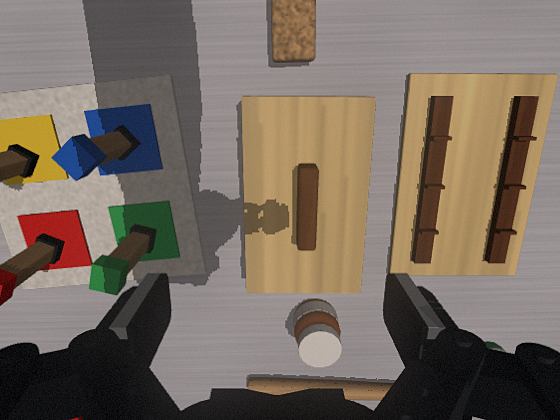

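All four stamps stand in place. The lid lies at (307,207) and the empty ribs run (442,96)–(423,263) and (526,96)–(496,264). I'll turn these into positions.

```bash
python3 - <<'E'
from handle import *
o=bot.get_obs(); im=cv2.imread("pics/w16.png"); h=cv2.cvtColor(im,cv2.COLOR_BGR2HSV)
print(o["eef_pos"])
def rect(m,z,n=1):
    m=cv2.morphologyEx(m.astype(np.uint8),cv2.MORPH_OPEN,np.ones((5,5)))
    for c in sorted(cv2.findContours(m,0,1)[0],key=cv2.contourArea)[-n:]:
        c=c[:,0]; w=np.array([at("wrist",p,z,o)[:2] for p in c])*1000
        print(c.min(0),c.max(0),cv2.minAreaRect(w.astype(np.float32)))
hs=h.astype(int); brown=(hs[...,2]<130)&(hs[...,1]>90)&(hs[...,0]<25)
L=np.zeros_like(brown); L[130:265,280:340]=1; rect(brown&L,.084)
L[:]=0; L[85:272,405:545]=1; rect(brown&L,.022,2)
wood=(hs[...,2]>130)&(hs[...,1]>70)&(hs[...,0]>8)&(hs[...,0]<30)
L[:]=0; L[80:300,225:388]=1; rect((wood|brown)&L,.056)
for uv in ((442,96),(423,263),(526,96),(496,264)): print(at("wrist",uv,.022,o)[:2])
E
python3 -c "
from plan import *
to([.54,.03,.2],down(np.pi/2-.025))"
```

```text
[ 0.5003 -0.001   0.3229]
[291 163] [318 250] ((540.734375, 25.042816162109375), (26.42788314819336, 93.84725189208984), 88.38458251953125)
[412  96] [452 262] ((535.8023071289062, 177.67848205566406), (29.960752487182617, 201.2716064453125), 88.54202270507812)
[483  96] [537 262] ((538.2026977539062, 271.7374267578125), (33.23457717895508, 201.69537353515625), 88.7272720336914)
[242  96] [375 292] ((543.0756225585938, 28.210655212402344), (136.29649353027344, 224.65028381347656), 88.36787414550781)
[0.4352 0.1812]
[0.6379 0.1793]
[0.4374 0.2741]
[0.6418 0.2723]
now [ 0.5003 -0.001   0.3229] shift mm [  39.7   31.  -122.9] rotvec [0.001 0.001 0.001] j [-0.    0.22  0.16  1.51 -0.    0.02] t 56.4333
```

```bash
python3 -m inch '[42,30,-123,0,0,0,100, 42,30,-123,0,0,0,100, 42,30,-123,0,0,0,100, 42,30,-123,0,0,0,100, 42,30,-123,0,0,0,100, 42,30,-123,0,0,0,100]' |grep -E "eef|rot"
python3 -m inch '[0,0,-40,0,0,0,100, 0,0,-80,0,0,0,100, 0,0,-110,0,0,0,100, 0,0,-115,0,0,0,100, 0,0,-115,0,0,0,100, 0,0,-115,0,0,0,100]' |grep -E "eef|ft_f|rot"
python3 -m inch '[0,0,0,0,0,0,0, 0,0,0,0,0,0,0, 0,0,0,0,0,0,0, 0,0,0,0,0,0,0, 0,0,0,0,0,0,0, 0,0,0,0,0,0,0, 0,0,0,0,0,0,0]'
python3 -m inch '[0,0,10,0,0,0,0, 0,0,30,0,0,0,0, 0,0,60,0,0,0,0, 0,0,95,0,0,0,0, 0,0,130,0,0,0,0, 0,0,130,0,0,0,0, 0,0,130,0,0,0,0]' |grep -E "eef|grip|rot"
python3 -c "
from plan import *
to([.5375,.228,.2258],down(np.pi/2-.025))"
```

```text
eef_pos: [0.5428, 0.0291, 0.2007]
tool_rot: [0.013, 1.0, -0.001, -0.0]
eef_pos: [0.5451, 0.0294, 0.0876]
tool_rot: [0.013, 1.0, -0.001, 0.002]
ft_force: [0.5, -0.3, 0.4]
clock: 58.02
eef_pos: [0.5436, 0.0299, 0.0853]
tool_rot: [0.012, 1.0, -0.001, 0.0]
ft_force: [0.1, 0.2, 5.3]
grip_width: 0.0188
grasp_force: 60.7
eef_pos: [0.5443, 0.0297, 0.2168]
tool_rot: [0.013, 1.0, -0.001, 0.002]
grip_width: 0.0189
now [0.5443 0.0297 0.2168] shift mm [ -6.8 198.3   9. ] rotvec [0.002 0.004 0.   ] j [ 0.06  0.34  0.05  1.27 -0.    0.08] t 58.6
```

```bash
python3 -m inch '[-1,35,5,0,0,0,0, -3,75,8,0,0,0,0, -5,115,8,0,0,0,0, -5,155,8,0,0,0,0, -5,185,8,0,0,0,0, -5,198,8,0,0,0,0, -5,198,8,0,0,0,0, -5,198,8,0,0,0,0]'|grep -E "eef"
python3 -m inch '[0,0,-30,0,0,0,0, 0,0,-50,0,0,0,0, 0,0,-50,0,0,0,0, 0,0,-50,0,0,0,0, 0,0,-50,0,0,0,0]'|grep -E "eef|rot|ft"
python3 -c "
from plan import *
to([.5390,.2282,.0955],down(np.pi/2-.025))"
```

```text
eef_pos: [0.5368, 0.2276, 0.2202]
eef_pos: [0.5386, 0.2266, 0.1733]
tool_rot: [0.013, 1.0, -0.001, 0.0]
ft_force: [-0.1, -0.5, -2.3]
now [0.5386 0.2266 0.1733] shift mm [  0.4   1.6 -77.8] rotvec [0.002 0.    0.002] j [ 0.4   0.45  0.1   1.22 -0.    0.43] t 59.6833
```

```bash
python3 -m inch '[0,1,-15,0,0,0.002,0, 0,1,-30,0,0,0.002,0, 0,1,-42,0,0,0.002,0, 0,1,-52,0,0,0.002,0, 0,1,-60,0,0,0.002,0, 0,1,-60,0,0,0.002,0, 0,1,-60,0,0,0.002,0]'|grep -E "eef|ft"
python3 -m inch '[0,0,-5,0,0,0,0, 0,0,-10,0,0,0,0, 0,0,-13,0,0,0,0, 0,0,-15,0,0,0,0, 0,0,-15,0,0,0,0]'|grep -E "eef|ft_f|rot"
python3 -m inch '[0,0,-2,0,0,0,0, 0,0,-2,0,0,0,0, 0,0,-2,0,0,0,0]' | grep -E "eef|ft_f"
```

```text
eef_pos: [0.5383, 0.2286, 0.1129]
ft_force: [-0.1, -0.2, -3.9]
eef_pos: [0.5377, 0.2285, 0.0969]
tool_rot: [0.011, 1.0, -0.001, -0.001]
ft_force: [-0.0, -0.5, -3.0]
eef_pos: [0.5382, 0.2288, 0.0956]
ft_force: [0.3, 0.5, -2.7]
```

```bash
python3 -m inch '[0,0,-1,0,0,0,0, 0,0,-1,0,0,0,0, 0,0,-1,0,0,0,0]' | grep -E "eef|ft_f"
python3 -m inch '[0,0,-1,0,0,0,0, 0,0,-1,0,0,0,0, 0,0,-1,0,0,0,0]' | grep -E "eef|ft_f"
python3 -m inch '[0,0,0,0,0,0,20, 0,0,0,0,0,0,100, 0,0,0,0,0,0,100, 0,0,0,0,0,0,100, 0,0,0,0,0,0,100, 0,0,0,0,0,0,100]' | grep -E "eef|ft_f|wid"
python3 -m inch '[0,0,40,0,0,0,100, 0,0,80,0,0,0,100, 0,0,110,0,0,0,100, 0,0,110,0,0,0,100, 0,0,110,0,0,0,100]' |grep -E "eef|ft_f"
python3 - <<'E'
from handle import *
o=bot.get_obs(); im=bot.camera("wrist"); cv2.imwrite("pics/w17.png",im)
for n,z in(("lid_handle",.08),("box",0)):
    for r in bot.spot_point("wrist",n)[:1]: print(n,r["uv"],at("wrist",r["uv"],z,o))
E
```

```text
eef_pos: [0.5383, 0.2288, 0.0953]
ft_force: [-2.4, -0.6, 2.5]
eef_pos: [0.5383, 0.2287, 0.0953]
ft_force: [-3.9, -1.5, 9.1]
eef_pos: [0.5382, 0.2287, 0.0933]
ft_force: [0.3, 0.9, 1.0]
grip_width: 0.078
eef_pos: [0.5397, 0.2294, 0.2061]
ft_force: [-0.3, -0.2, -0.7]
lid_handle [274.7, 198.3] [0.536  0.2272 0.08  ]
```

View pics/w17.png

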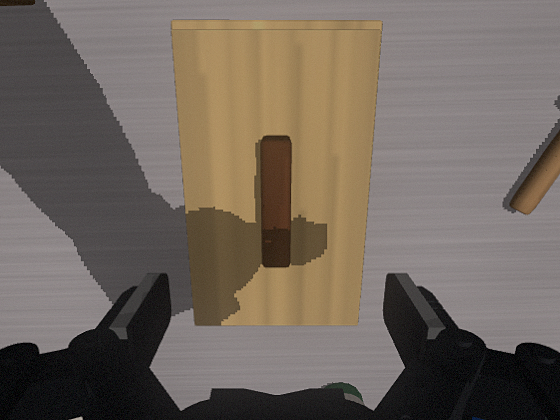

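The lid seated at the same height as when it was home, and the view matches the first one (handle (275,200)). I'll back off and take one last look.

```bash
python3 -m inch '[-60,0,120,0,0,0,100, -60,0,120,0,0,0,100, -60,0,120,0,0,0,100, -60,0,120,0,0,0,100, -60,0,120,0,0,0,100, -60,0,120,0,0,0,100, -60,0,120,0,0,0,100]' |grep eef
python3 -c "
from h import *
a=bot.camera('scene')[150:300,120:400]; b=bot.camera('side')[110:330,190:400]
cv2.imwrite('pics/f.png',np.vstack([cv2.resize(np.hstack([a,cv2.resize(b,(143,150))]),(790,280),interpolation=2)]))"
```

```text
eef_pos: [0.4777, 0.2283, 0.3208]
```

View pics/f.png

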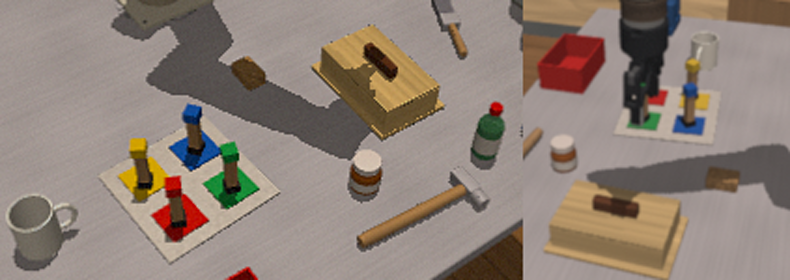

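The picture shows all four stamps upright on their own pads (blue (195,140), yellow (142,165), green (232,170), red (175,205)), the lid home on the box at (380,75), and the bystanders where they were.

```bash
python3 -c "
from workcell import bot
print(bot.job_done())"
```

```text
the job is handed in; nothing more can be done
None
```

I handed the job in with all four stamps standing upright on their own colour pads, the lid back home on the empty box, and the jar, mug, brush and sanding block left alone; no verdict came back.

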